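# Seat a specimen and index the swing loupe over it

## Task

Set the waiting 30 mm specimen upright and fully down in the empty middle cup of the viewing stand. Then bring the loupe over it: pull up the ring of the spring lock on the swing arm, swing the arm by that ring one station on to the middle notch, and let the pin drop fully home there. The notch has been set by hand, so feel for it; do not force the arm against the pin, do not touch the loupe, and leave the other specimens where they stand.

Things in the scene. Friction and masses are not known exactly. Their poses are not given: they have to be found in the camera images.
- viewing_stand: Fixed stand with a three-leg foot. Origin: foot of the column axis, on the worktop; z up. The column (18 mm thick, 84 mm tall) is the axis of the swing arm. Three cups stand 75 mm from it: the middle one towards the stand's own -x, the others 60 degrees to either side. Under the arm a steel index sector with three notched stop blocks reaches 52 mm out from the axis, 48 mm high.
- middle_place (a point): Centre of the floor of the empty middle cup, 14 mm above the worktop. The cup is a round recess 34 mm wide and 6.5 mm deep, 46 mm wide outside, rim 20.5 mm above the worktop. Fingers have most room beside it when they close square to the line from the column to the cup.
- loupe_arm (a joint): Swing angle of the loupe arm, rad. 0 = locked in the right station's notch, as at the start; grows clockwise seen from above. The next notch, of the middle station, is nominally at 1.047, but its stop block was clamped by hand and may lie up to 0.125 rad to either side; the left one's is at 2.094. Friction 1 to 4 N at the ring.
- pull_ring (a point): Centre of the upright steel pull ring on the lock pin, 42 mm from the column axis, 103.5 mm above the worktop when home; it moves with the pin. Ring 35 mm across outside, 17 mm inside, of 9 mm round bar. Its plane is upright and holds the column axis, so fingers closing along the tangent close on its 9 mm. x axis: outwards along the arm; z up. Room for fingertips beside it down to 82 mm height.
- lock_pin: Spring lock pin with its pull ring. Origin: on the column axis, 0 mm above the worktop when the pin is home; rises with the pin, to 14 mm. Spring pull 6 N (home) to 12 N. Pin 8 mm thick, 42 mm from the axis, 0.7 mm play each way in its notch. Let down it rides on a rail at 6 mm, up a gentle ramp onto a stop block at 7 mm (19 mm to each side of its notch) and drops by itself into the notch.
- loupe: Black loupe barrel with a lens at the end of the swing arm, 75 mm from the column axis, 42 mm wide, from 47.5 to 71.5 mm above the worktop. Not to be touched.
- specimen: The waiting mounted specimen: upright cylinder 30 mm in diameter, 25 mm tall, dark, 31 g. Origin: centre of its underside.
- big_specimen: A bystander of the same kind standing near it, 40 mm in diameter and 21 mm tall: too wide for the cups. Origin: centre of its underside.
- right_specimen: Mounted specimen 30 mm wide, 18 mm tall, standing in the right cup. Origin: centre of its underside.
- left_specimen: Mounted specimen 30 mm wide, 16 mm tall, standing in the left cup. Origin: centre of its underside.
There are look-alikes about, which are no part of the job. Leave any pink or yellow look-alike of the specimen alone.

How it is judged:
By the outcome, as a careful person would: the job done as asked, in the order asked, and still so for the second after the job is handed in, with the robot touching nothing.
It also fails if it takes over 56 s, if anything falls off the work surface, if the arm or the gripper's body presses on something with over 40 N, if the wrist force passes 120 N, or if a joint passes its speed limit or range.

## Robot

A 6-joint arm with a two-finger parallel gripper is mounted at the origin on a cart in front of the work surface, level with it; the furniture and walls round the work are solid. World frame = base frame: x ahead of the robot, y to its left, z up, the work surface at z = 0. Lengths are in mm, angles in rad, forces in N, time in s.
With the tool pointing down it reaches from about 375 to 750 mm from the base axis. Payload 9 kg.
Tool frame: the origin (TCP) lies between the finger pads; the fingertips stand 25 mm ahead of it and the grasp point (between the pads) lies 6 mm ahead of it; x points along the fingers, y is the direction in which the jaws open and shut, and the axes are right-handed (so a half turn about x gives the same grasp; the last joint's range is limited). The gripper opens to 85 mm and grips with 20 to 120 N. Pads are 22 mm wide; open, the fingers measure 114 mm over their backs; the gripper's body (76 mm by 85 mm) begins 54 mm behind the grasp point. The pads swing forward as they close: fully open they stand 13 mm farther back than shut.
Start: joints at [-1.418, 0.104, 0.097, 1.564, 0, 1.353], TCP at [217.428, -559.249, 256.331] pointing down, gripper open.
Joint ranges: [-2.99, 2.99], [-0.84, 1.86], [-1.1, 1.16], [-1.84, 2.11], [-1.51, 1.56], [-3.14, 3.14]. Speed limits (rad/s): [2.22, 2.22, 2.57, 3.14, 3.14, 3.14].

## Interface

Orientations are given as a unit quaternion [w, x, y, z].
In Python, from station import robot gives the robot as it stands. The module is installed in compiled form; this text tells all that it offers.
- The arm moves only by the tool servo_tool, never from a script. Its argument "moves" is a list of rows, each a list of 5 numbers: the gripper command: -1 is shut, 1 is fully open, values between are in proportion, then the shift along the tool's x, y, z in mm, then the turn about the tool's x in rad. In form: [[fingers, x, y, z, spin], ...]. A call has 1 to 10 rows; each row shifts and turns the pose as measured when the row begins, along the tool's axes as they then stand; what a row does not reach is not made up. A row lasts 1/8 s, in which the tool goes at most 62.5 mm and 10.7 degrees, less where a joint would pass 70% of its speed; a pose out of reach is approached as far as the arm can. A call with a gripper value outside its range is refused whole. The fingers move at their own pace and stop on an object; "newtons" is the grip in N (left out, the last holds). Time passes only in rows, so rows that do not move let the fingers close. It gives the time, the measured TCP pose, the force and the opening at its end, in the units of the state.
- robot.read_state(): the state, without advancing time (a new reading comes with each control period).
- robot.grab_frame(name): name is "scene" or "top"; returns a dict with "img" (480x640x3 uint8, red, green, blue), "fx", "fy", "cx", "cy" (pixels), "eye" and "orientation" of the camera in the world. Camera axes: x right, y up, looking along -z (the intrinsics and any distortion apply to the point x, -y, -z); pixel columns grow to the right and rows downward; lengths in mm; the calibration is good to about 2 mm. A picture is of the moment at which its call begins. There is no depth.
- robot.hand_in(): hands the job in, once; it reports no verdict.
Trained networks look in a picture, given as the dict that the camera call returned (one of the last four; its "shot" number tells which), for a name from the list of things; names that differ only in an ending like _2 or _b are one class to them, and where a whole thing is asked for, a point or a joint stands for the part that bears it (a point fixed in the world has none). Each returns a list of dicts, best first, with "score" (0 to 1); they miss things now and then, are a little off and sometimes report something else, mostly with a low value. They report only what shows in the picture. A call takes as long as a camera call. They do not tell look-alikes from the thing itself.
- robot.recognise(picture, name): "box" ([centre column, centre row, width, height] in pixels, round what is visible of it).
- robot.trace(picture, name): "mask" (480x640 bool, what is visible of it) and "box" ([centre column, centre row, width, height] in pixels, round what is visible of it).
The state is a dict: "t": time; "joint_positions": joint angles; "joint_vel": joint speeds; "joint_torque": joint torques, N m; "eef_pos": TCP position; "eef_rot": TCP orientation; "wrist_force": force on the tool from outside, world axes, zero at the start; "moment": the same for the moment, N m; "gripper_width": finger opening in mm.
Only numpy, scipy, OpenCV 4.12 (cv2) and the standard library are available. Lean on these libraries where they do the work, as an engineer would, in place of code of your own. Each camera call takes 0.05 s, during which the arm holds its last target.

## Working session

There is one attempt and no reset: what is moved stays moved. The work goes in short steps, Python scripts to look and compute and a tool call to move; the robot and the scene stay as the last step left them, time stands still between calls to the robot, and variables do not carry over. Pictures are saved under pics/ and viewed, and the job is handed in when it is done.

Besides the shell and the picture viewer there is one more tool, called as a command line: name --pt "numbers of a row" for each row, then --argument value for the rest. servo_tool: Moves the arm, as the interface text tells. Its arguments: {"type":"object","properties":{"moves":{"type":"array"},"newtons":{"type":"number"}},"required":["moves"]}

```bash
mkdir -p pics; cat > h.py <<'E'
import numpy as np, cv2
from scipy.spatial.transform import Rotation as R
from station import robot
def Rm(q): return R.from_quat([q[1],q[2],q[3],q[0]]).as_matrix()
def ray(f,u,v):
    d=np.array([(u-f['cx'])/f['fx'],-(v-f['cy'])/f['fy'],-1.0]); return np.array(f['eye']),Rm(f['orientation'])@d
def at(f,u,v,z):
    o,d=ray(f,u,v); return o+d*(z-o[2])/d[2]
def proj(f,p):
    c=Rm(f['orientation']).T@(np.array(p,float)-np.array(f['eye'])); return np.array([f['cx']+f['fx']*c[0]/-c[2], f['cy']-f['fy']*c[1]/-c[2]])
def save(n,img,s=1):
    cv2.imwrite('pics/'+n,cv2.resize(img,None,fx=s,fy=s,interpolation=cv2.INTER_CUBIC)[:,:,::-1])
E
python3 - <<'E'
from h import *
np.set_printoptions(precision=1,suppress=True)
for n in ['scene','top']:
    f=robot.grab_frame(n); save(n+'0.png',f['img'])
    print(n,{k:v for k,v in f.items() if k!='img'})
    for o in ['viewing_stand','specimen','big_specimen','right_specimen','left_specimen','pull_ring','loupe','lock_pin','loupe_arm']:
        try: print(o,[(np.round(d['box']),round(d['score'],2)) for d in robot.recognise(f,o)])
        except Exception as e: print(o,e)
print(robot.read_state())
E
```

```text
scene {'fx': 446.3371870901687, 'fy': 446.3371870901687, 'cx': 310.3019357789291, 'cy': 240.5296013371493, 'eye': array([-180.7, -545.3,  430.7]), 'orientation': array([ 0.7,  0.5, -0.3, -0.4]), 'shot': 1}
viewing_stand [(array([377., 297., 102.,  85.]), 0.62)]
specimen [(array([302., 290.,  13.,  18.]), 0.81), (array([319., 272.,  15.,  20.]), 0.61), (array([211., 262.,  15.,  18.]), 0.54)]
big_specimen [(array([260., 277.,  18.,  15.]), 0.6)]
right_specimen [(array([414., 315.,  19.,  14.]), 0.76)]
left_specimen []
pull_ring [(array([402., 276.,  18.,  42.]), 0.78)]
loupe [(array([402., 267.,  17.,  26.]), 0.34)]
lock_pin [(array([402., 274.,  22.,  37.]), 0.72)]
loupe_arm [(array([402., 283.,  58.,  52.]), 0.88)]
top {'fx': 508.05542877010953, 'fy': 508.05542877010953, 'cx': 325.985134441512, 'cy': 237.5355354228273, 'eye': array([ 287.1, -107.6,  946.5]), 'orientation': array([-0.7, -0.1,  0.1,  0.7]), 'shot': 2}
viewing_stand [(array([411., 248.,  97.,  72.]), 0.98)]
specimen [(array([321., 225.,  14.,  21.]), 0.49), (array([410., 249.,  96.,  72.]), 0.49), (array([329., 268.,  14.,  22.]), 0.48), (array([205., 275.,  11.,  10.]), 0.42)]
big_specimen [(array([277., 272.,  20.,  21.]), 0.74)]
right_specimen []
left_specimen [(array([373., 261.,  11.,  15.]), 0.7)]
pull_ring [(array([434., 226.,  21.,   7.]), 0.43)]
loupe [(array([446., 235.,  29.,  26.]), 0.8), (array([431., 225.,  18.,  11.]), 0.41)]
lock_pin [(array([432., 224.,  16.,  12.]), 0.62)]
loupe_arm [(array([426., 234.,  60.,  27.]), 0.64)]
{'t': 1.0, 'joint_positions': array([-1.4,  0.1,  0.1,  1.6, -0. ,  1.4]), 'joint_vel': array([ 0., -0.,  0., -0.,  0.,  0.]), 'joint_torque': array([  0. , -55.7,  50.4,   0. ,  -0. ,  -0. ]), 'eef_pos': array([ 217.4, -559.2,  256.3]), 'eef_rot': array([-0.1, -0.7, -0.1,  0.7]), 'wrist_force': array([ 0.5, -1.2, -0.4]), 'moment': array([ 0., -0.,  0.]), 'gripper_width': 85.43609364536101}
```

View pics/scene0.png

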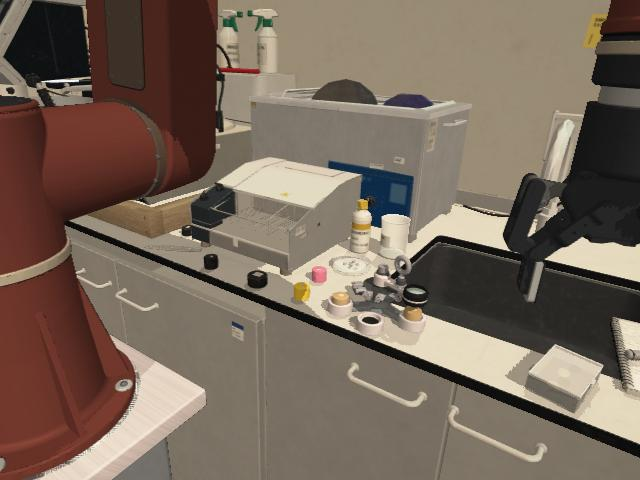

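View pics/top0.png

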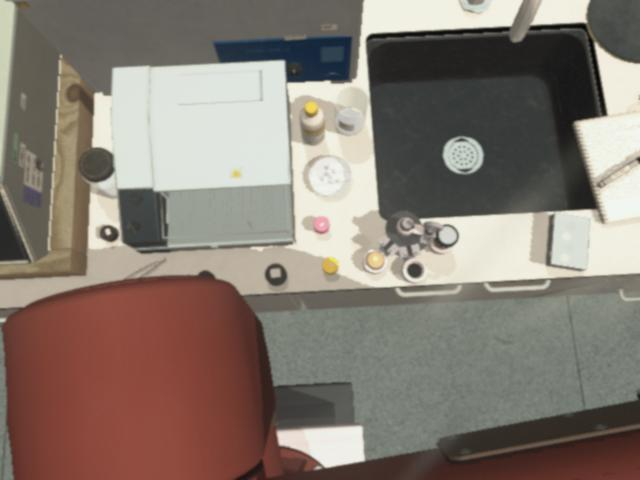

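```bash
python3 - <<'E'
from h import *
t=cv2.imread('pics/top0.png')[170:330,180:480]; s=cv2.imread('pics/scene0.png')[210:360,190:450]
cv2.imwrite('pics/topc.png',cv2.resize(t,None,fx=2.66,fy=2.66,interpolation=2)); cv2.imwrite('pics/scenec.png',cv2.resize(s,None,fx=3,fy=3,interpolation=2))
E
```

```text
(no output)
```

View pics/topc.png

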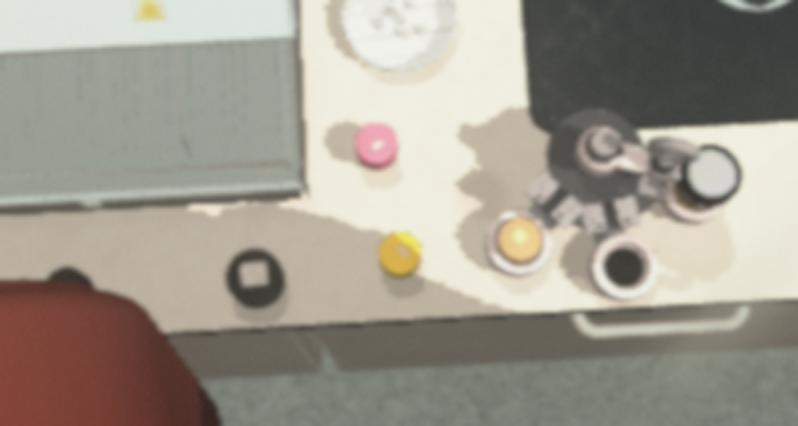

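View pics/scenec.png

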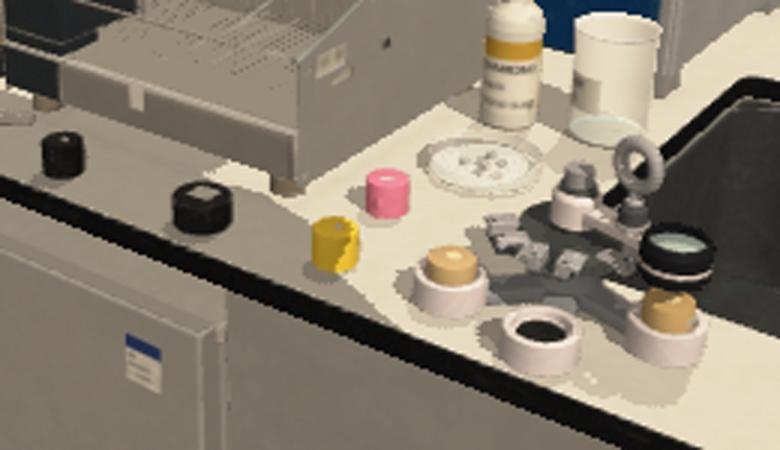

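```bash
python3 - <<'E'
from h import *
np.set_printoptions(precision=1,suppress=True)
f=robot.grab_frame('scene'); g=robot.grab_frame('top')
for n,(u,v),z in [('spec top',(211,257),25),('spec mid',(211,262),12.5),('big',(257,273),21),('far black',(186,231),12),('midcup rim',(370.5,319),20.5),('ring',(402.5,265),103.5)]:
    print('scene',n,at(f,u,v,z))
for n,(u,v),z in [('spec(205,275)',(205,275),25),('big',(277,274),21),('far black',(109,233),25),('midcup',(414,270.5),20.5),('left',(374.5,261),20.5),('right cup',(441,246),20.5),('column',(406,225),90),('loupe',(446.5,236),71.5),('ring',(432,227),103.5)]:
    print('top',n,at(g,u,v,z))
print('scene z of far black etc')
m=f['img'][215:285,170:290]; save('scc.png',m,6)
m=g['img'][205:285,355:475]; save('tcc.png',m,6)
m=f['img'][245:345,310:440]; save('scc2.png',m,6)
E
```

```text
scene spec top [418.3 104.4  25. ]
scene spec mid [418.9 106.1  12.5]
scene big [426.2 -16.4  21. ]
scene far black [508.1 285.5  12. ]
scene midcup rim [ 412.6 -277.5   20.5]
scene ring [ 475.1 -298.7  103.5]
top spec(205,275) [429.3 110.4  25. ]
top big [424.5 -20.8  21. ]
top far black [518.1 288.9  25. ]
top midcup [ 417.1 -272.4   20.5]
top left [ 438.8 -201.3   20.5]
top right cup [ 460.1 -326.6   20.5]
top column [ 487.4 -253.5   90. ]
top loupe [ 467.9 -326.1   71.5]
top ring [ 478.3 -295.1  103.5]
scene z of far black etc
```

View pics/scc.png

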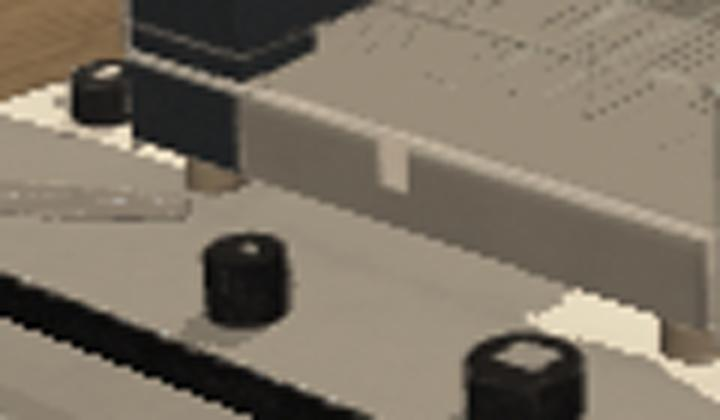

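View pics/tcc.png

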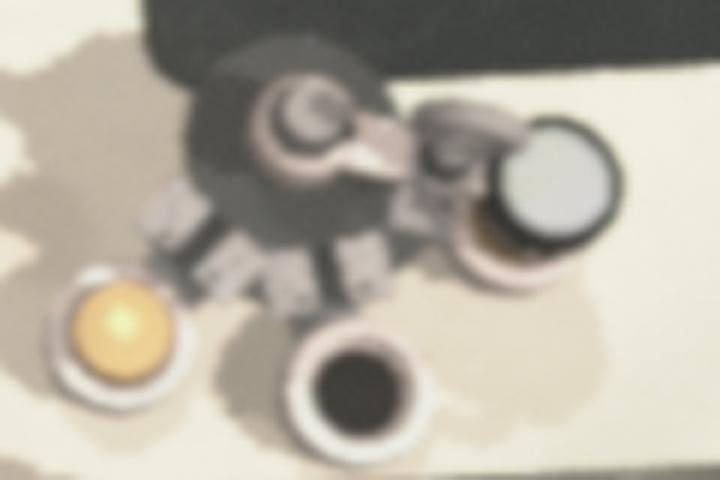

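View pics/scc2.png

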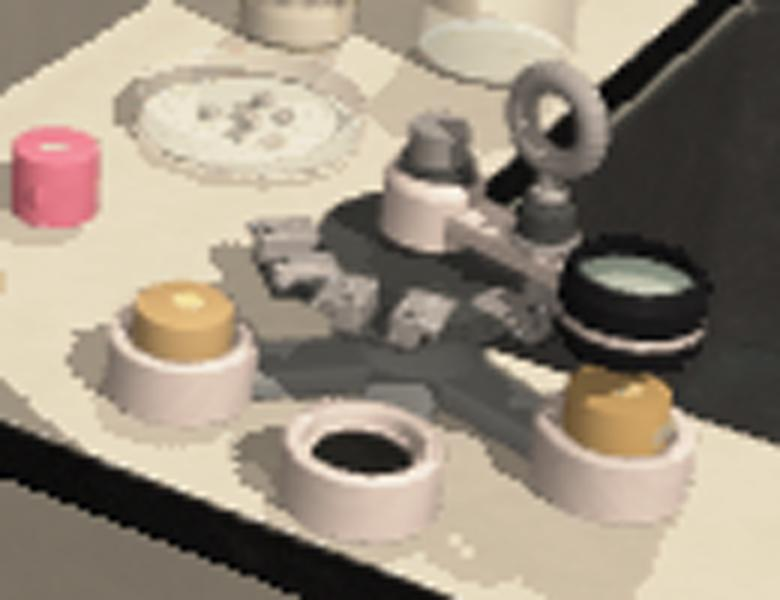

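```bash
cat > fit.py <<'E'
from h import *
from scipy.optimize import minimize
np.set_printoptions(precision=2,suppress=True)
def circ(c,r,z,n=72):
    a=np.linspace(0,2*np.pi,n,endpoint=False); return np.c_[c[0]+r*np.cos(a),c[1]+r*np.sin(a),np.full(n,z)]
def model(p,loupe_t=0.0):
    x,y,th=p   # th = world direction column->mid cup
    o=np.array([x,y]); e=lambda a:np.array([np.cos(a),np.sin(a)])
    L=[]
    L.append(circ(o+75*e(th),23,20.5)); L.append(circ(o+75*e(th-np.pi/3),23,20.5)); L.append(circ(o+75*e(th+np.pi/3),23,20.5))
    L.append(circ(o+75*e(th+np.pi/3-loupe_t),21,71.5))
    return L
def P(f,pts):
    c=(pts-np.array(f['eye']))@Rm(f['orientation']); return np.c_[f['cx']+f['fx']*c[:,0]/-c[:,2],f['cy']-f['fy']*c[:,1]/-c[:,2]]
def gradimg(f,s):
    im=cv2.GaussianBlur(f['img'].astype(np.float32),(0,0),s); g=0
    for k in range(3):
        gx=cv2.Sobel(im[...,k],cv2.CV_32F,1,0);gy=cv2.Sobel(im[...,k],cv2.CV_32F,0,1); g=g+np.hypot(gx,gy)
    return np.minimum(g,np.percentile(g,98))
def score(p,f,G,use):
    L=model(p); s=0
    for i in use:
        q=P(f,L[i]).astype(np.float32); s+=cv2.remap(G,q[:,0:1],q[:,1:2],cv2.INTER_LINEAR).mean()
    return s
if __name__=='__main__':
    for n in ['scene','top']:
        f=robot.grab_frame(n)
        for use in ([0,1,2,3],[0,1,3],[0,3]):
            p=np.array([487,-258,-2.9 if 0 else np.arctan2(-17,-72)])
            for s in (2,1.2,0.7):
                G=gradimg(f,s)
                p=minimize(lambda q:-score([q[0],q[1],q[2]/50],f,G,use),[p[0],p[1],p[2]*50],method='Nelder-Mead',options=dict(initial_simplex=[[p[0]+a,p[1]+b,p[2]*50+c] for a,b,c in [(0,0,0),(4,0,0),(0,4,0),(0,0,4)]])).x; p[2]/=50
            print(n,use,p,'mid',p[0]+75*np.cos(p[2]),p[1]+75*np.sin(p[2]),'ring',p[0]+42*np.cos(p[2]+np.pi/3),p[1]+42*np.sin(p[2]+np.pi/3),score(p,f,G,use))
            if use==[0,1,3]:
                im=cv2.resize(f['img'],None,fx=6,fy=6,interpolation=cv2.INTER_CUBIC)
                for c in model(p): 
                    for u,v in P(f,c): cv2.circle(im,(int(6*u+2.5),int(6*v+2.5)),1,(0,255,0),-1)
                a=dict(scene=(310,245),top=(355,205))[n]
                save(n+'fit.png',im[a[1]*6:a[1]*6+600,a[0]*6:a[0]*6+780])
E
python3 fit.py
```

```text
scene [0, 1, 2, 3] [ 491.68 -253.55   -2.89] mid 418.94648474347383 -271.85621754134326 ring 480.19179940383265 -293.94719832884186 1910.6716
scene [0, 1, 3] [ 491.84 -255.18   -2.92] mid 418.73273011553175 -271.90429230355403 ring 479.4835330563566 -295.32095180154965 1329.126
scene [0, 3] [ 480.87 -254.03   -2.99] mid 406.69818098069965 -265.1555583280462 ring 465.49684464116524 -293.1147634623743 909.4164
top [0, 1, 2, 3] [ 481.2  -253.22   -2.79] mid 410.9146312520981 -279.3924150111974 ring 474.2135267337248 -294.6321601142528 1370.386
top [0, 1, 3] [ 473.6  -251.72   -2.68] mid 406.4798621769724 -285.1762467615801 ring 471.03541487824094 -293.6367795718549 1145.3687
top [0, 3] [ 480.68 -252.66   -2.78] mid 410.623850320636 -279.43886649336 ring 474.0516242653647 -294.1329977169606 963.6037
```

```bash
ls pics
```

```text
scc.png
scc2.png
scene0.png
scenec.png
scenefit.png
tcc.png
top0.png
topc.png
topfit.png
```

View pics/scenefit.png

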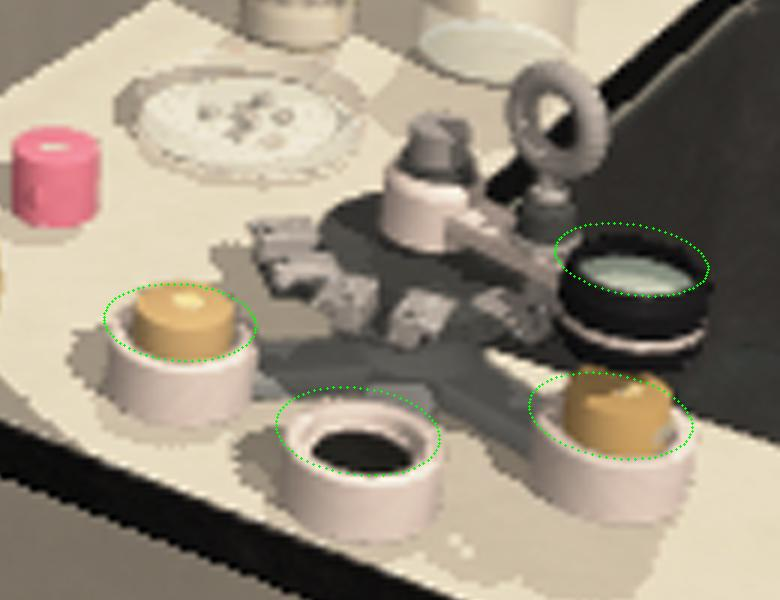

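View pics/topfit.png

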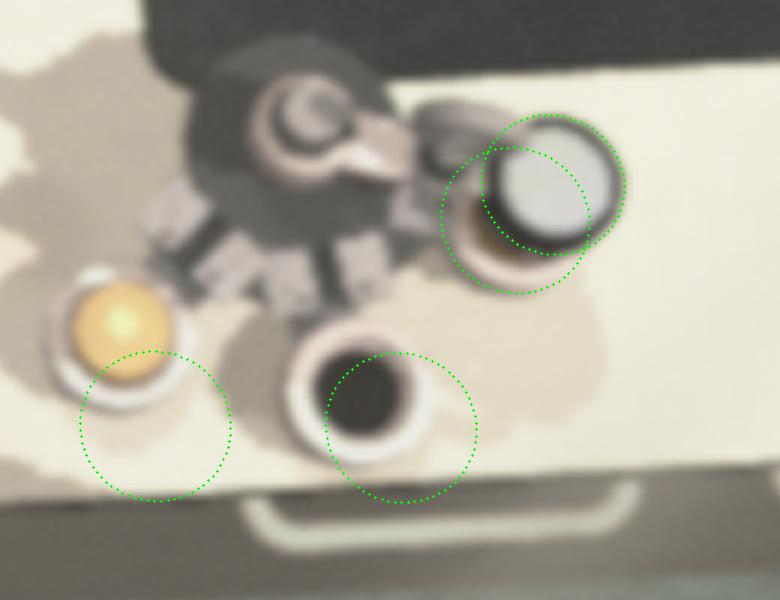

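```bash
cat > fit2.py <<'E'
from fit import *
from scipy.optimize import least_squares
def feats(p):
    x,y,th=p; o=np.array([x,y]); e=lambda a:np.array([np.cos(a),np.sin(a)])
    return dict(mid=[*(o+75*e(th)),20.5],left=[*(o+75*e(th-np.pi/3)),20.5],right=[*(o+75*e(th+np.pi/3)),20.5],loupe=[*(o+75*e(th+np.pi/3)),71.5],ring=[*(o+42*e(th+np.pi/3)),103.5])
O=dict(scene=(310,245),top=(355,205))
M=dict(scene=dict(mid=(362,441),loupe=(635,270),left=(182.5,332),right=(613,425),ring=(558,121)),
       top=dict(mid=(360,390),loupe=(554.5,185),left=(123,336.5)))
def meas(c,k): 
    return (np.array(M[c][k])+.5)/6-.5+np.array(O[c])
if __name__=='__main__':
    F={n:robot.grab_frame(n) for n in O}
    def res(q,cams):
        ff=feats([q[0],q[1],q[2]]); r=[]
        for c in cams:
            for k in M[c]: r+=list(proj(F[c],ff[k])-meas(c,k))
        return np.array(r)
    for cams in (['scene'],['top'],['scene','top']):
        s=least_squares(res,[487,-255,-2.9],args=(cams,),x_scale=[1,1,.02]); print(cams,s.x,s.fun.reshape(-1,2).round(2).tolist()); f=feats(s.x); print(np.round(f['mid'],1),np.round(f['ring'],1))
    for n in O:
        f=F[n]; im=cv2.resize(f['img'],None,fx=6,fy=6,interpolation=cv2.INTER_CUBIC)
        for c in model(s.x): 
            for u,v in P(f,c): cv2.circle(im,(int(6*u+2.5),int(6*v+2.5)),1,(0,255,0),-1)
        a=O[n]
        save(n+'fit2.png',im[a[1]*6:a[1]*6+600,a[0]*6:a[0]*6+780])
E
python3 fit2.py
```

```text
['scene'] [ 487.32 -258.4    -2.92] [[-0.21, 0.03], [0.19, -0.26], [-0.14, -0.15], [0.34, 0.06], [-0.19, 0.25]]
[ 414.2 -275.2   20.5] [ 475.  -298.5  103.5]
['top'] [ 490.93 -256.09   -2.91] [[-0.05, 0.4], [0.47, -0.4], [-0.45, -0.0]]
[ 418.  -273.5   20.5] [ 479.  -296.3  103.5]
['scene', 'top'] [ 489.93 -257.2    -2.92] [[-0.11, -0.88], [0.12, -1.09], [0.03, -0.92], [0.28, -0.83], [-0.22, -0.48], [0.28, 1.01], [1.09, 0.46], [-0.06, 0.27]]
[ 416.8 -274.    20.5] [ 477.6 -297.4  103.5]
```

View pics/scenefit2.png

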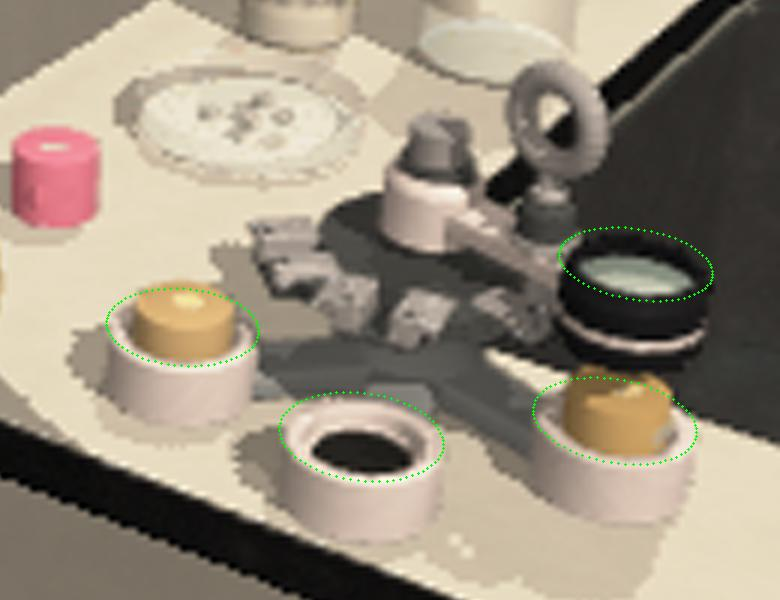

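View pics/topfit2.png

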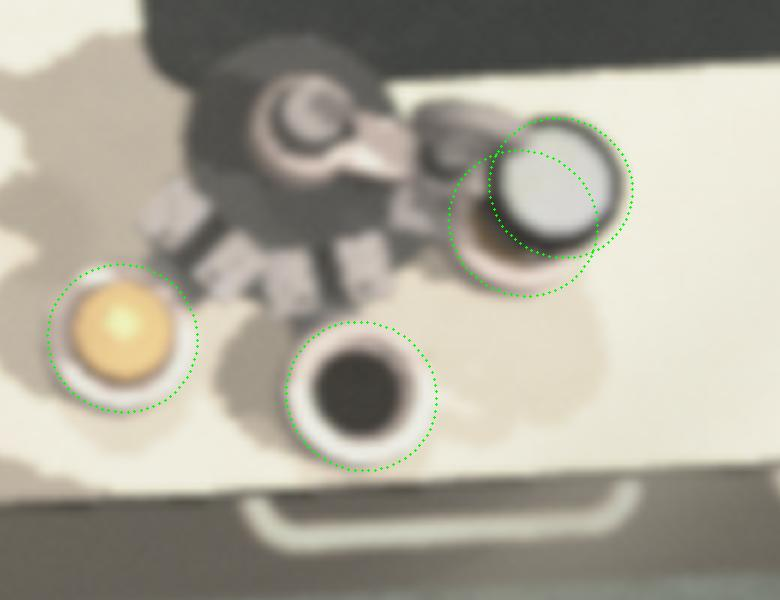

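```bash
python3 - <<'E'
from fit2 import *
s=robot.read_state(); print(Rm(s['eef_rot']),s['joint_positions'])
f=robot.grab_frame('scene'); g=robot.grab_frame('top')
for z in (0,30,60,100): print(z,'scene corner',at(f,290,270,z)[:2],at(f,205,243,z)[:2],'top', at(g,293,244,z)[:2],at(g,205,248,z)[:2],at(g,130,248,z)[:2])
x,y,th=489.93,-257.2,-2.92
for a in (-.125,0,.125):
  p=[x+42*np.cos(th-a),y+42*np.sin(th-a),48]; print(a,[(proj(F,p)-O[n]+.5)*6-.5 for n,F in (('scene',f),('top',g))])
save('far.png',g['img'][205:290,80:290],3.8)
E
```

```text
[[ 0.    0.36 -0.93]
 [-0.   -0.93 -0.36]
 [-1.    0.    0.  ]] [-1.42  0.1   0.1   1.56 -0.    1.35]
0 scene corner [510.7  -36.12] [502.84 213.85] top [483.36 -51.18] [484.89 116.13] [492.82 258.67]
30 scene corner [462.54 -71.58] [455.24 160.98] top [477.13 -52.97] [478.62 109.04] [486.3  247.06]
60 scene corner [ 414.39 -107.04] [407.63 108.1 ] top [470.91 -54.76] [472.35 101.94] [479.77 235.44]
100 scene corner [ 350.18 -154.33] [344.15  37.61] top [462.61 -57.14] [463.99  92.49] [471.08 219.96]
-0.125 [array([414.5 , 300.32]), array([358.19, 272.  ])]
0 [array([396.48, 297.12]), array([341.88, 277.73])]
0.125 [array([379.08, 292.9 ]), array([324.88, 281.4 ])]
```

View pics/far.png

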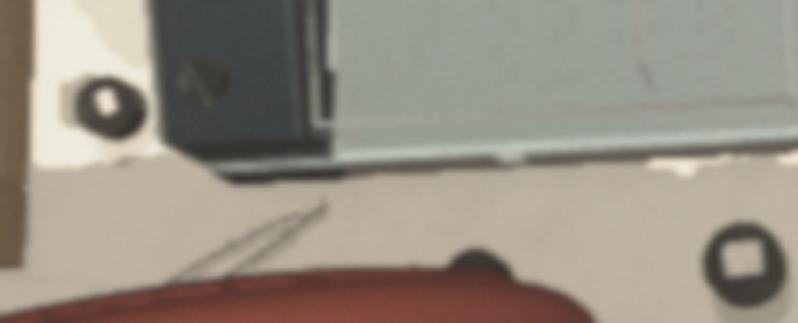

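```bash
cat > plan.py <<'E'
import sys
from h import *
def yaw(Rt): return np.arctan2(Rt[1,1],Rt[0,1])
def plan(p,yw,grip,vmax=50,wmax=.17,n=10,p0=None,y0=None):
    s=robot.read_state(); Rt=Rm(s['eef_rot']); P0=np.array(s['eef_pos'] if p0 is None else p0); Y=yaw(Rt) if y0 is None else y0
    p=np.array(p,float); rows=[]
    for i in range(n):
        d=p-P0; dy=(yw-Y) 
        k=max(1,np.ceil(np.linalg.norm(d)/vmax-.05),np.ceil(abs(dy)/wmax-.05))
        st=d/k; sy=dy/k
        tx=np.array([0,0,-1.]); ty=np.array([np.cos(Y),np.sin(Y),0]); tz=np.cross(tx,ty)
        r=[grip,round(st@tx),round(st@ty),round(st@tz),round(-sy,2)]
        rows.append([float(v) if v!=int(v) else int(v) for v in r])
        P0=P0+r[1]*tx+r[2]*ty+r[3]*tz; Y-=r[4]
        if k==1: break
    print(rows); print('end',np.round(P0,1),round(Y,3)); return P0,Y
def st():
    s=robot.read_state(); Rt=Rm(s['eef_rot']); print('t',round(s['t'],2),'p',np.round(s['eef_pos'],1),'yaw',round(yaw(Rt),3),'tilt',np.round(Rt[:,0],3),'F',np.round(s['wrist_force'],1),'w',round(s['gripper_width'],1),'q',np.round(s['joint_positions'],2))
E
python3 - <<'E'
from plan import *
st()
# unwrap: target yaw +2.99
P,Y=plan([440,-150,250],1.79,0.4,n=10)
E
```

```text
t 1.4 p [ 217.4 -559.2  256.4] yaw -1.2 tilt [ 0. -0. -1.] F [-0.3  0.  -0.2] w 85.1 q [-1.42  0.1   0.1   1.56  0.    1.35]
[[0.4, 0, -17, -20, -0.17], [0.4, 0, -13, -22, -0.17], [0.4, 0, -9, -24, -0.17], [0.4, 0, -5, -25, -0.17], [0.4, 0, -1, -26, -0.16], [0.4, 0, 4, -26, -0.17], [0.4, 1, 8, -25, -0.16], [0.4, 0, 12, -23, -0.17], [0.4, 1, 15, -21, -0.16], [0.4, 0, 19, -18, -0.17]]
end [ 341.4 -331.4  254.4] 0.47
```

servo_tool --pt "0.4 0 -17 -20 -0.17" --pt "0.4 0 -13 -22 -0.17" --pt "0.4 0 -9 -24 -0.17" --pt "0.4 0 -5 -25 -0.17" --pt "0.4 0 -1 -26 -0.16" --pt "0.4 0 4 -26 -0.17" --pt "0.4 1 8 -25 -0.16" --pt "0.4 0 12 -23 -0.17" --pt "0.4 1 15 -21 -0.16" --pt "0.4 0 19 -18 -0.17"

```text
t: 2.65
eef_pos: [338.7, -322.8, 254.2]
eef_rot: [0.612, 0.354, 0.611, -0.355]
wrist_force: [0.5, 0.5, -0.7]
gripper_width: 59.8
```

```bash
python3 - <<'E'
from plan import *
st()
P,Y=plan([420,60,150],1.79,0.4,n=10)
E
```

```text
t 2.65 p [ 338.7 -322.8  254.2] yaw 0.521 tilt [ 0.001 -0.001 -1.   ] F [ 0.5  0.5 -0.7] w 59.8 q [-1.04 -0.3  -0.29  1.58 -0.    0.01]
[[0.4, 12, 29, -32, -0.14], [0.4, 12, 33, -28, -0.14], [0.4, 11, 37, -23, -0.14], [0.4, 12, 40, -18, -0.14], [0.4, 11, 42, -12, -0.14], [0.4, 12, 43, -6, -0.14], [0.4, 11, 43, 0, -0.14], [0.4, 12, 43, 6, -0.14], [0.4, 11, 42, 12, -0.15]]
end [420.2  59.7 150.2] 1.791
```

servo_tool --pt "0.4 12 29 -32 -0.14" --pt "0.4 12 33 -28 -0.14" --pt "0.4 11 37 -23 -0.14" --pt "0.4 12 40 -18 -0.14" --pt "0.4 11 42 -12 -0.14" --pt "0.4 12 43 -6 -0.14" --pt "0.4 11 43 0 -0.14" --pt "0.4 12 43 6 -0.14" --pt "0.4 11 42 12 -0.15"

```text
t: 3.78
eef_pos: [415.8, 71.2, 148.2]
eef_rot: [0.704, -0.094, 0.699, 0.09]
wrist_force: [0.7, -0.3, -0.4]
gripper_width: 59.9
```

```bash
python3 - <<'E'
from plan import *
st()
f=robot.grab_frame('scene'); g=robot.grab_frame('top')
for F,n in ((f,'scene'),(g,'top')):
    print(n,[(np.round(d['box'],1),round(d['score'],2)) for d in robot.recognise(F,'specimen')], 'tip px',proj(F,robot.read_state()['eef_pos']-np.array([0,0,25])),'exp spec top',proj(F,[419,106,25]))
save('s1.png',f['img'][170:310,130:330],4); save('t1.png',g['img'][190:310,90:350],3)
E
```

```text
t 3.77 p [415.8  71.2 148.2] yaw 1.831 tilt [ 0.008 -0.006 -1.   ] F [ 0.7 -0.3 -0.4] w 59.9 q [-0.14 -0.47 -0.61  1.42 -0.   -0.4 ]
scene [(array([303.1, 291.1,  11.4,  21.9]), 0.85), (array([319.2, 272.8,  15.3,  19. ]), 0.71), (array([210.1, 259.9,  16.4,  12.3]), 0.63)] tip px [218.75807919 217.32014941] exp spec top [210.7337911  256.69387606]
top [(array([330.4, 267.3,  13.7,  21. ]), 0.74), (array([210.3, 283.4,  11.2,  11.4]), 0.63), (array([320. , 225.3,  17.3,  20.2]), 0.51)] tip px [215.36536399 273.62438033] exp spec top [207.44974112 280.46491198]
```

View pics/s1.png

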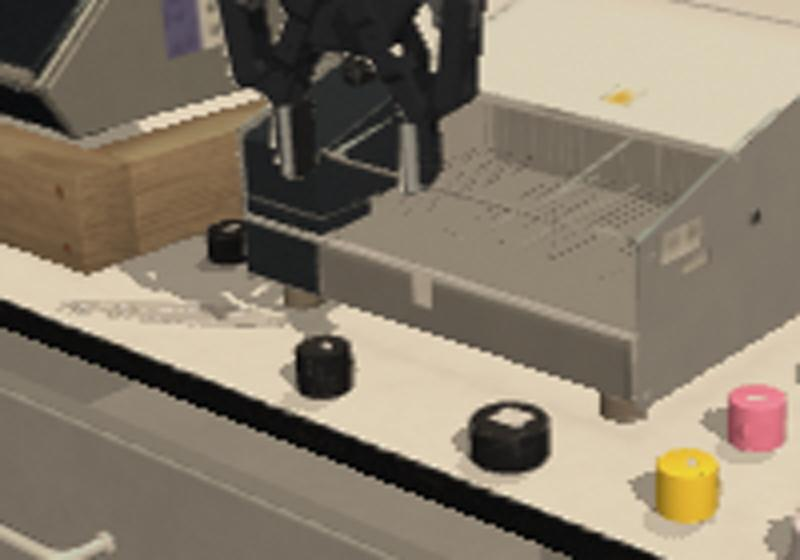

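View pics/t1.png

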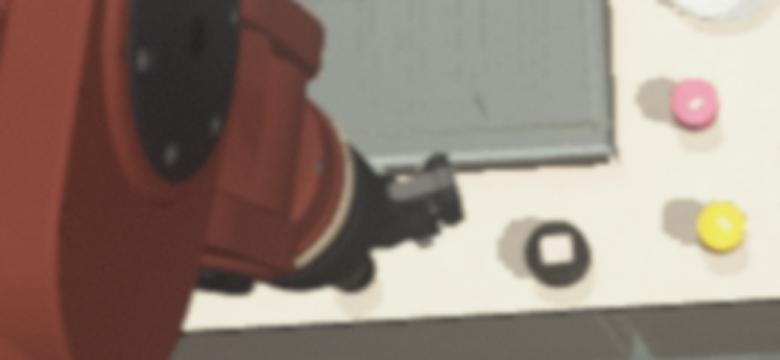

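```bash
python3 - <<'E'
from plan import *
f=robot.grab_frame('scene'); print(at(f,210.75,261.5,12.5))
st()
P,Y=plan([420,106.5,80],1.79,0.4,vmax=30)
P,Y=plan([420,106.5,32],1.79,0.4,vmax=25,p0=P,y0=Y)
E
```

```text
[420.30257608 108.33853054  12.5       ]
t 4.03 p [415.7  69.5 148.6] yaw 1.826 tilt [ 0.007 -0.006 -1.   ] F [-0.1 -0.3 -0.5] w 59.6 q [-0.14 -0.47 -0.61  1.42 -0.   -0.4 ]
[[0.4, 23, 12, 5, 0.01], [0.4, 23, 11, 4, 0.01], [0.4, 23, 12, 4, 0.02]]
end [419.8 106.6  79.6] 1.786
[[0.4, 24, 0, 0, 0], [0.4, 24, 0, 0, 0]]
end [419.8 106.6  31.6] 1.786
```

servo_tool --pt "0.4 23 12 5 0.01" --pt "0.4 23 11 4 0.01" --pt "0.4 23 12 4 0.02" --pt "0.4 0 0 0 0"

```text
t: 4.53
eef_pos: [422.8, 101.7, 80.3]
eef_rot: [0.707, -0.074, 0.7, 0.068]
wrist_force: [-1.5, 0.3, -0.1]
gripper_width: 59.6
```

```bash
python3 - <<'E'
from plan import *
st()
f=robot.grab_frame('scene')
p=robot.read_state()['eef_pos'];print(proj(f,p-np.array([0,0,22])),proj(f,[420,107,25]))
save('s2.png',f['img'][200:290,160:290],6)
P,Y=plan([420,107.5,32],1.79,0.4,vmax=20)
E
```

```text
t 4.53 p [422.8 101.7  80.3] yaw 1.772 tilt [ 0.012 -0.007 -1.   ] F [-1.5  0.3 -0.1] w 59.6 q [-0.06 -0.4  -0.68  1.28 -0.01 -0.26]
[212.95784863 241.63241103] [210.74362949 256.41620565]
[[0.4, 16, 2, -1, -0.01], [0.4, 17, 2, -1, 0], [0.4, 16, 3, 0, -0.01]]
end [420.2 107.8  32.5] 1.792
```

View pics/s2.png

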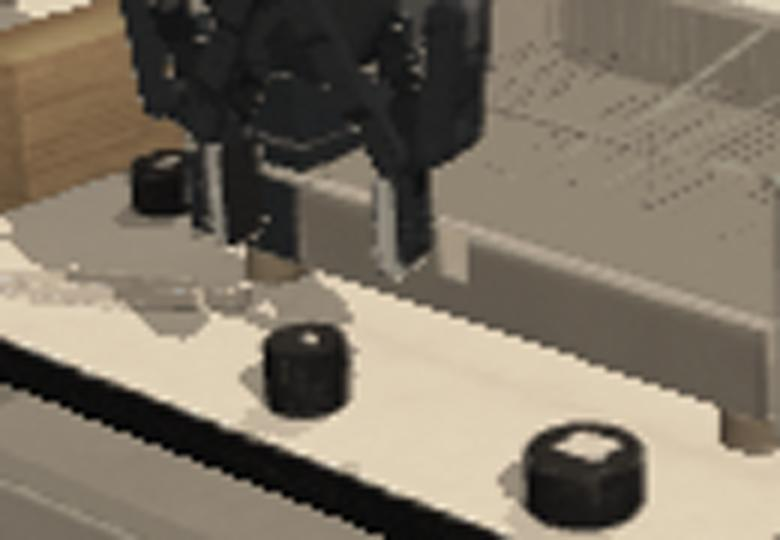

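servo_tool --pt "0.4 16 1 -1 0" --pt "0.4 17 2 -1 -0.01" --pt "0.4 15 1 0 0" --pt "0.4 0 0 0 0" --newtons 25

```text
t: 5.08
eef_pos: [422.7, 102.7, 32.0]
eef_rot: [0.709, -0.077, 0.698, 0.07]
wrist_force: [0.1, 0.3, -0.1]
gripper_width: 59.9
```

```bash
python3 - <<'E'
from plan import *
st()
f=robot.grab_frame('scene')
save('s3.png',f['img'][200:290,160:290],6)
E
```

```text
t 5.08 p [422.7 102.7  32. ] yaw 1.78 tilt [ 0.016 -0.008 -1.   ] F [ 0.1  0.3 -0.1] w 59.9 q [-0.06 -0.36 -0.74  1.17 -0.01 -0.27]
```

View pics/s3.png

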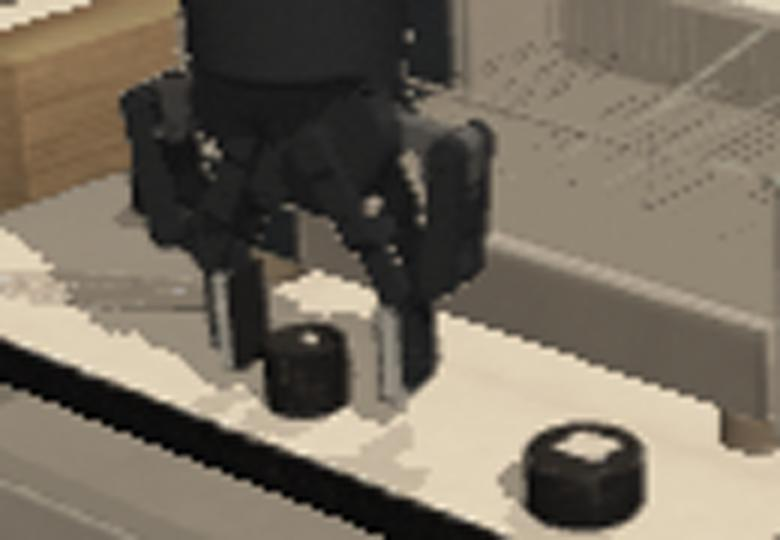

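```bash
python3 - <<'E'
from plan import *
f=robot.grab_frame('scene')
a=np.array([422.,103,10]); b=proj(f,a); J=np.c_[proj(f,a+[1,0,0])-b,proj(f,a+[0,1,0])-b]; print(J,np.linalg.solve(J,[-1.8,-1.7]), b)
plan([421.5,107,32],1.79,.4)
E
```

```text
[[ 0.34012115 -0.33369532]
 [-0.16101569 -0.12325673]] [3.6111998  9.07488133] [213.17617059 262.93630148]
[[0.4, 1, 5, -1, -0.01]]
end [421.6 107.4  32.5] 1.79
```

servo_tool --pt "0.4 0 6 0 0" --pt "0.4 0 0 0 0" --pt "-0.2 0 0 0 0" --pt "-0.6 0 0 0 0" --pt "-1 0 0 0 0" --pt "-1 0 0 0 0" --newtons 25

```text
t: 5.92
eef_pos: [423.5, 109.1, 35.1]
eef_rot: [0.71, -0.078, 0.696, 0.07]
wrist_force: [-0.4, 0.3, -0.8]
gripper_width: 28.7
```

```bash
python3 - <<'E'
from plan import *
st()
f=robot.grab_frame('scene')
save('s4.png',f['img'][200:290,160:290],6)
E
```

```text
t 5.92 p [423.5 109.1  35.1] yaw 1.78 tilt [ 0.021 -0.009 -1.   ] F [-0.4  0.3 -0.8] w 28.7 q [-0.04 -0.36 -0.74  1.17 -0.01 -0.25]
```

View pics/s4.png

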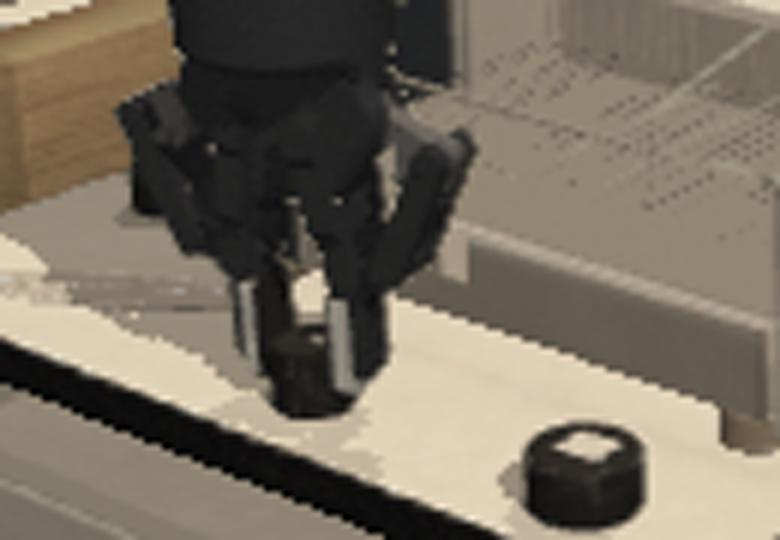

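```bash
python3 - <<'E'
from plan import *
P,Y=plan([421,105,112],1.79,-1,vmax=30)
P,Y=plan([416,-230,112],1.79,-1,vmax=45,p0=P,y0=Y)
E
```

```text
[[-1, -26, -1, -1, 0], [-1, -25, -1, -1, 0], [-1, -26, -1, -1, -0.01]]
end [421.2 105.5 112.1] 1.79
[[-1, 0, -41, -10, 0], [-1, 0, -41, -10, 0], [-1, 0, -41, -10, 0], [-1, 0, -41, -10, 0], [-1, 0, -41, -10, 0], [-1, 0, -40, -9, 0], [-1, 0, -41, -10, 0], [-1, 0, -40, -9, 0]]
end [ 416.1 -229.6  112.1] 1.79
```

servo_tool --pt "-1 -26 0 0 0" --pt "-1 -25 0 0 0" --pt "-1 -26 0 0 0" --pt "-1 0 -30 -8 0"

```text
t: 6.48
eef_pos: [419.4, 79.1, 113.8]
eef_rot: [0.709, -0.078, 0.697, 0.071]
wrist_force: [0.4, -0.3, -0.3]
gripper_width: 28.4
```

servo_tool --pt "-1 0 -41 -10 0" --pt "-1 0 -41 -10 0" --pt "-1 0 -41 -10 0" --pt "-1 0 -41 -10 0" --pt "-1 0 -41 -10 0" --pt "-1 0 -40 -9 0" --pt "-1 0 -41 -10 0"

```text
t: 7.35
eef_pos: [411.7, -223.7, 116.9]
eef_rot: [0.71, -0.08, 0.696, 0.072]
wrist_force: [0.3, 0.4, -0.1]
gripper_width: 28.6
```

```bash
python3 - <<'E'
from plan import *
st()
plan([417,-274,85],1.79,-1,vmax=30)
f=robot.grab_frame('scene');g=robot.grab_frame('top')
save('s5.png',f['img'][205:355,290:450],5);save('t5.png',g['img'][195:295,345:475],6)
E
```

```text
t 7.35 p [ 411.7 -223.7  116.9] yaw 1.785 tilt [ 0.022 -0.009 -1.   ] F [ 0.3  0.4 -0.1] w 28.6 q [-0.78 -0.32 -0.55  1.32  0.01 -1.  ]
[[-1, 16, -25, -3, 0], [-1, 16, -25, -3, 0]]
end [ 416.5 -273.8   84.9] 1.785
```

View pics/s5.png

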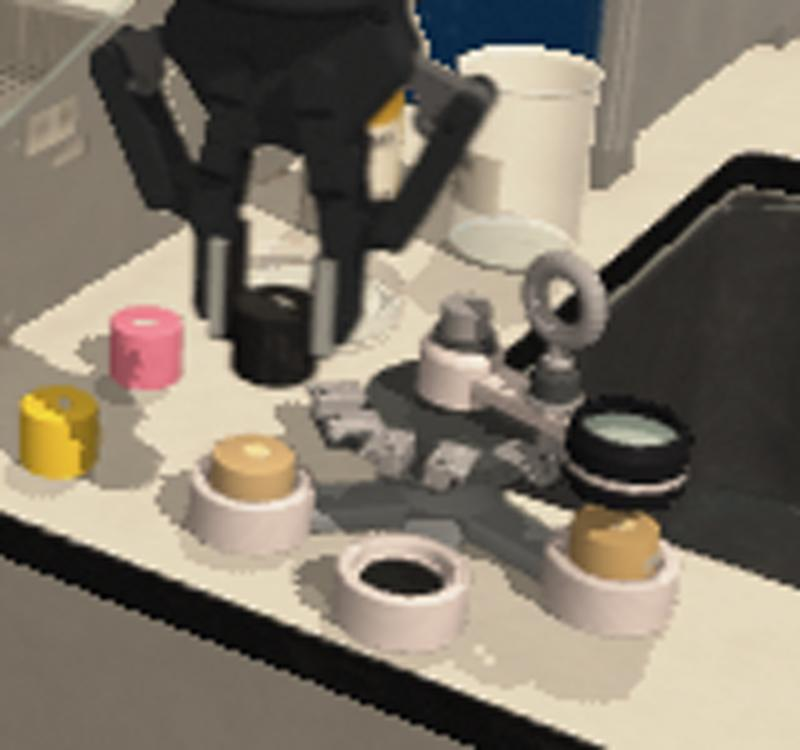

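View pics/t5.png

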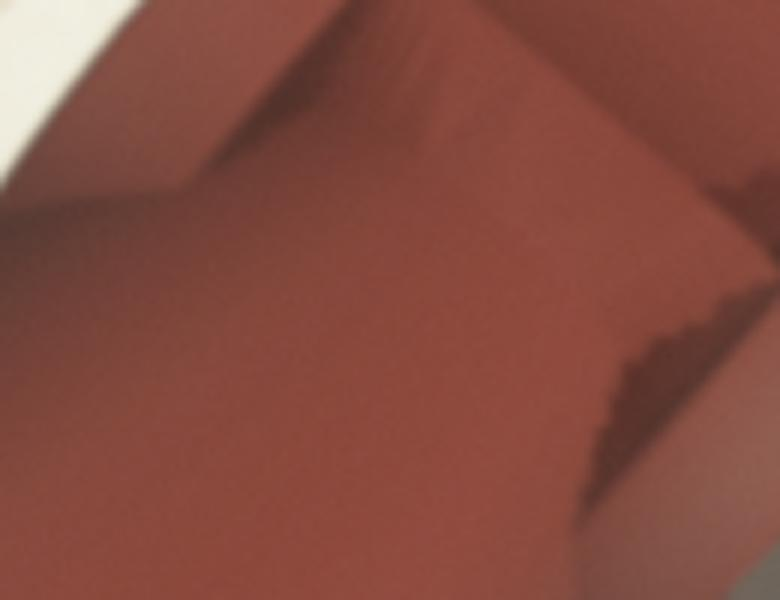

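```bash
python3 - <<'E'
from plan import *
f=robot.grab_frame('scene')
s=robot.read_state(); p=s['eef_pos']; print(p)
q=at(f,344.5,271.5,p[2]-35.1+12.5); print('held centre',q,q-p)
st()
plan([417,-274,80],1.79,-1,vmax=30)
E
```

```text
[ 411.5438283  -223.72479966  116.75317765]
held centre [ 410.41615696 -223.39417406   94.15317765] [ -1.12767134   0.3306256  -22.6       ]
t 7.5 p [ 411.5 -223.7  116.8] yaw 1.782 tilt [ 0.021 -0.009 -1.   ] F [ 0.2  0.3 -0.5] w 28.3 q [-0.78 -0.32 -0.55  1.32  0.01 -1.  ]
[[-1, 12, -17, -2, 0], [-1, 12, -17, -2, 0], [-1, 13, -16, -1, -0.01]]
end [ 417.2 -273.7   79.8] 1.792
```

```bash
python3 - <<'E'
from plan import *
plan([415.5,-276,68],1.79,-1,vmax=30)
E
```

```text
[[-1, 16, -17, -2, 0], [-1, 16, -17, -3, 0], [-1, 17, -18, -2, -0.01]]
end [ 415.6 -276.    67.8] 1.792
```

servo_tool --pt "-1 16 -17 -2 0" --pt "-1 16 -17 -3 0" --pt "-1 17 -18 -2 -0.01" --pt "-1 0 0 0 0"

```text
t: 8.0
eef_pos: [417.2, -274.0, 66.9]
eef_rot: [0.71, -0.083, 0.696, 0.076]
wrist_force: [-1.0, 0.8, -0.9]
gripper_width: 28.6
```

```bash
cat > ov.py <<'E'
from plan import *
from fit import circ,P
def ov(name,circs,crop=(330,265,100,75),sc=8,cam='scene'):
    f=robot.grab_frame(cam); x,y,w,h=crop
    im=cv2.resize(f['img'],None,fx=sc,fy=sc,interpolation=cv2.INTER_CUBIC)
    for c,col in circs:
        for u,v in P(f,c): cv2.circle(im,(int(sc*u+sc/2-.5),int(sc*v+sc/2-.5)),1,col,-1)
    save(name,im[y*sc:(y+h)*sc,x*sc:(x+w)*sc]); return f
E
python3 - <<'E'
from ov import *
st()
p=robot.read_state()['eef_pos']; b=p[2]-35.1; c=[p[0]-1.1,p[1]+.3]
ov('s6.png',[(circ(c,15,b+25),(0,255,0)),(circ(c,15,b),(0,255,0)),(circ([414.2,-275.2],23,20.5),(255,0,0)),(circ([414.2,-275.2],17,20.5),(255,0,0))])
E
```

```text
t 8.0 p [ 417.2 -274.    66.9] yaw 1.795 tilt [ 0.02 -0.01 -1.  ] F [-1.   0.8 -0.9] w 28.6 q [-0.85 -0.18 -0.53  1.21  0.01 -1.07]
```

View pics/s6.png

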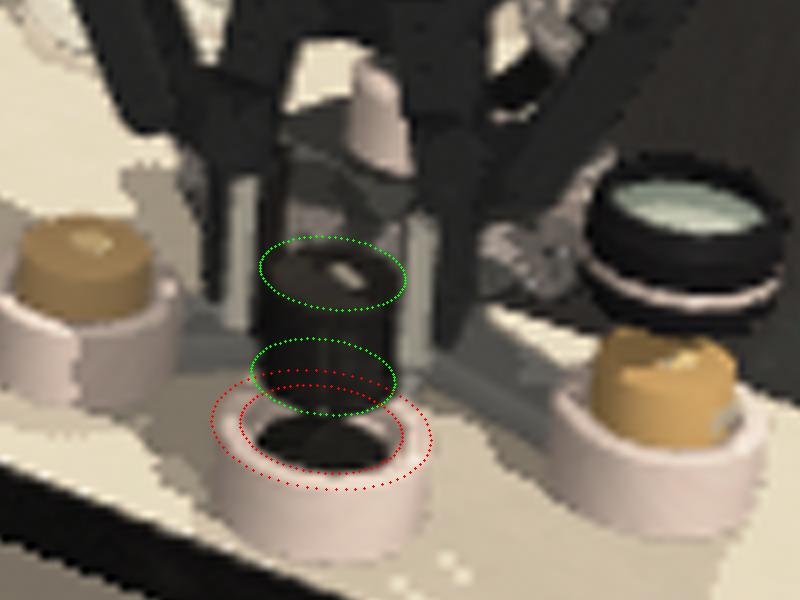

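servo_tool --pt "-1 4 -1.5 -3 0" --pt "-1 3 0 0 0"

```text
t: 8.3
eef_pos: [415.5, -274.9, 61.7]
eef_rot: [0.71, -0.084, 0.695, 0.076]
wrist_force: [0.4, -0.1, -0.4]
gripper_width: 28.7
```

```bash
python3 - <<'E'
from ov import *
st()
p=robot.read_state()['eef_pos']; b=p[2]-35.1; c=[p[0]-1.1,p[1]+.3]
ov('s7.png',[(circ(c,15,b+25),(0,255,0)),(circ(c,15,b),(0,255,0)),(circ([414.2,-275.2],23,20.5),(255,0,0)),(circ([414.2,-275.2],17,20.5),(255,0,0))])
E
```

```text
t 8.3 p [ 415.5 -274.9   61.7] yaw 1.797 tilt [ 0.02 -0.01 -1.  ] F [ 0.4 -0.1 -0.4] w 28.7 q [-0.85 -0.18 -0.54  1.19  0.01 -1.08]
```

View pics/s7.png

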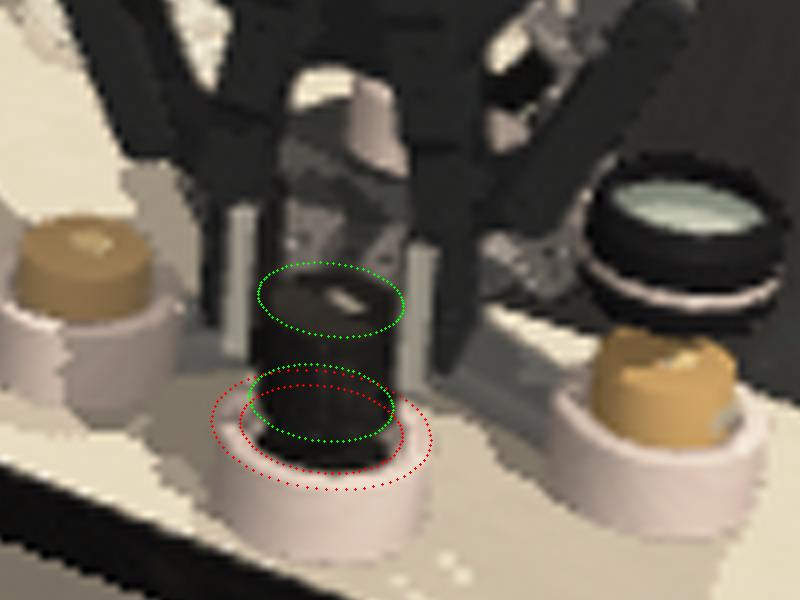

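servo_tool --pt "-1 4 0 0 0" --pt "-1 4 0 0 0"

```text
t: 8.6
eef_pos: [416.1, -274.8, 53.7]
eef_rot: [0.71, -0.084, 0.695, 0.076]
wrist_force: [0.6, 0.5, 0.3]
gripper_width: 28.8
```

```bash
python3 - <<'E'
from ov import *
st()
p=robot.read_state()['eef_pos']; b=p[2]-35.1; c=[p[0]-1.1,p[1]+.3]
ov('s8.png',[(circ(c,15,b+25),(0,255,0)),(circ([414.2,-275.2],23,20.5),(255,0,0)),(circ([414.2,-275.2],17,20.5),(255,0,0))])
E
```

```text
t 8.6 p [ 416.1 -274.8   53.7] yaw 1.797 tilt [ 0.02 -0.01 -1.  ] F [0.6 0.5 0.3] w 28.8 q [-0.85 -0.17 -0.54  1.18  0.01 -1.08]
```

View pics/s8.png

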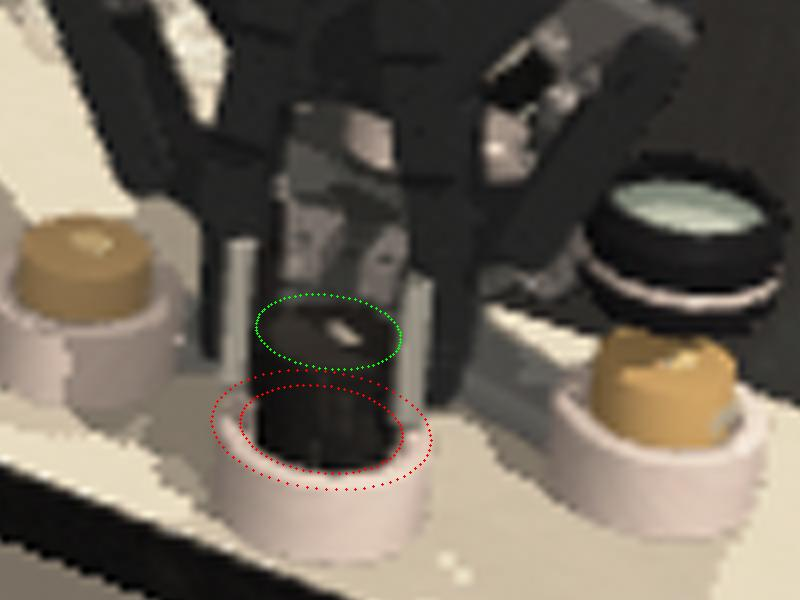

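servo_tool --pt "-1 3 0 0 0" --pt "-1 2 0 0 0"

```text
t: 8.9
eef_pos: [416.3, -274.7, 48.8]
eef_rot: [0.71, -0.084, 0.695, 0.076]
wrist_force: [-7.3, 6.7, 22.8]
gripper_width: 28.6
```

```bash
python3 - <<'E'
from ov import *
st()
E
```

```text
t 8.9 p [ 416.3 -274.7   48.8] yaw 1.798 tilt [ 0.02 -0.01 -1.  ] F [-7.3  6.7 22.8] w 28.6 q [-0.85 -0.17 -0.55  1.17  0.01 -1.08]
```

```bash
python3 - <<'E'
from ov import *
c=[414.2,-275.2]
ov('s9.png',[(circ(c,15,39),(0,255,0)),(circ([414.2,-275.2],17,20.5),(255,0,0))])
E
```

```text
(no output)
```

View pics/s9.png

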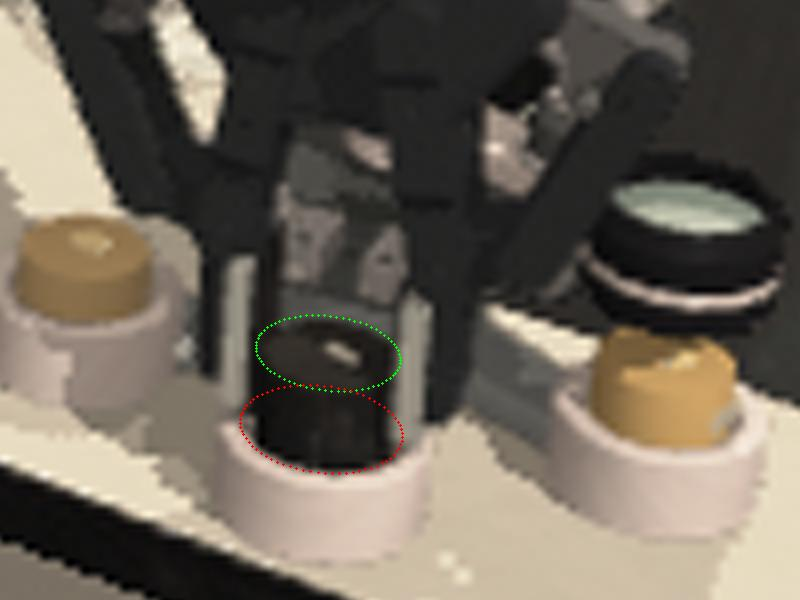

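servo_tool --pt "-0.2 0 0 0 0" --pt "-0.05 0 0 0 0" --pt "0.1 0 0 0 0" --pt "0.1 -5 0 0 0" --pt "0.1 -15 0 0 0" --pt "0.1 -20 0 0 0"

```text
t: 9.7
eef_pos: [414.4, -273.7, 89.6]
eef_rot: [0.71, -0.083, 0.695, 0.077]
wrist_force: [-0.5, -0.0, 0.1]
gripper_width: 47.1
```

```bash
python3 - <<'E'
from ov import *
st()
c=[414.2,-275.2]
ov('s10.png',[(circ(c,15,39),(0,255,0)),(circ([414.2,-275.2],17,20.5),(255,0,0))])
E
```

```text
t 9.7 p [ 414.4 -273.7   89.6] yaw 1.797 tilt [ 0.02 -0.01 -1.  ] F [-0.5 -0.   0.1] w 47.1 q [-0.85 -0.2  -0.51  1.25  0.01 -1.08]
```

View pics/s10.png

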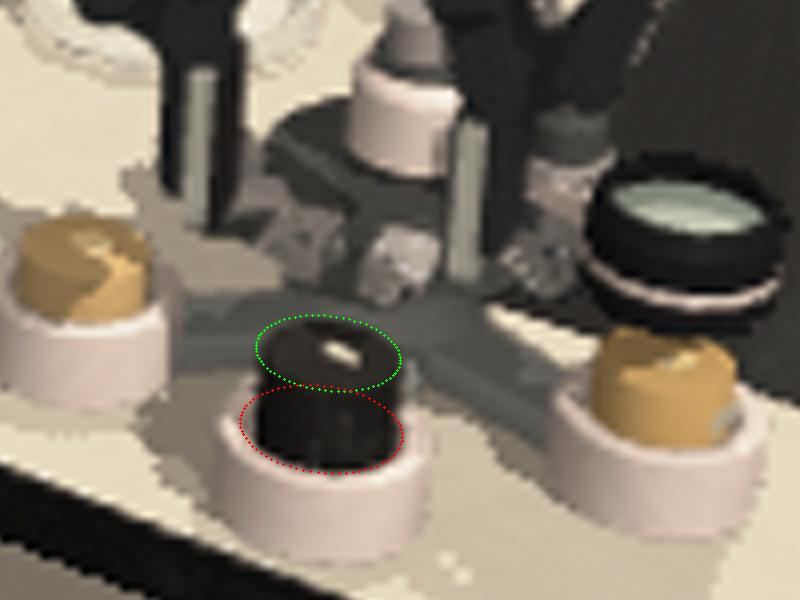

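```bash
python3 - <<'E'
from plan import *
P,Y=plan([414.4,-273.7,175],1.797+.5,0.0,vmax=30)
P,Y=plan([476.5,-298.3,165],2.84,0,vmax=40,p0=P,y0=Y)
E
```

```text
[[0, -27, 0, 0, -0.17], [0, -28, 1, 0, -0.16], [0, -27, 1, 0, -0.17]]
end [ 414.6 -273.   174.7] 2.297
[[0, 2, -15, 7, -0.14], [0, 3, -16, 5, -0.13], [0, 2, -16, 3, -0.14], [0, 3, -17, 1, -0.13]]
end [ 476.1 -298.6  164.7] 2.837
```

servo_tool --pt "0 -27 0 0 0" --pt "0 -28 0 0 -0.17" --pt "0 -27 1 0 -0.17" --pt "0 0 0 0 -0.16" --pt "0 2 -15 7 -0.14" --pt "0 3 -16 5 -0.13" --pt "0 2 -16 3 -0.14" --pt "0 3 -17 1 -0.13" --pt "0 0 0 0 0"

```text
t: 10.88
eef_pos: [478.6, -299.9, 176.6]
eef_rot: [0.568, -0.439, 0.558, 0.416]
wrist_force: [-0.8, -0.0, -0.7]
gripper_width: 42.3
```

```bash
python3 - <<'E'
from ov import *
st()
plan([476.5,-298.3,150],2.84,0,vmax=30)
p=robot.read_state()['eef_pos']
ov('s11.png',[(circ(p[:2],3,p[2]-23),(0,255,0)),(circ([475,-298.5],3,121),(255,0,0))],crop=(350,205,100,75))
E
```

```text
t 10.88 p [ 478.6 -299.9  176.6] yaw 2.87 tilt [ 0.03 -0.02 -1.  ] F [-0.8 -0.  -0.7] w 42.3 q [-0.8  -0.05 -0.2   1.38  0.01 -2.1 ]
[[0, 27, 2, 1, 0.03]]
end [ 477.  -298.4  149.6] 2.84
```

View pics/s11.png

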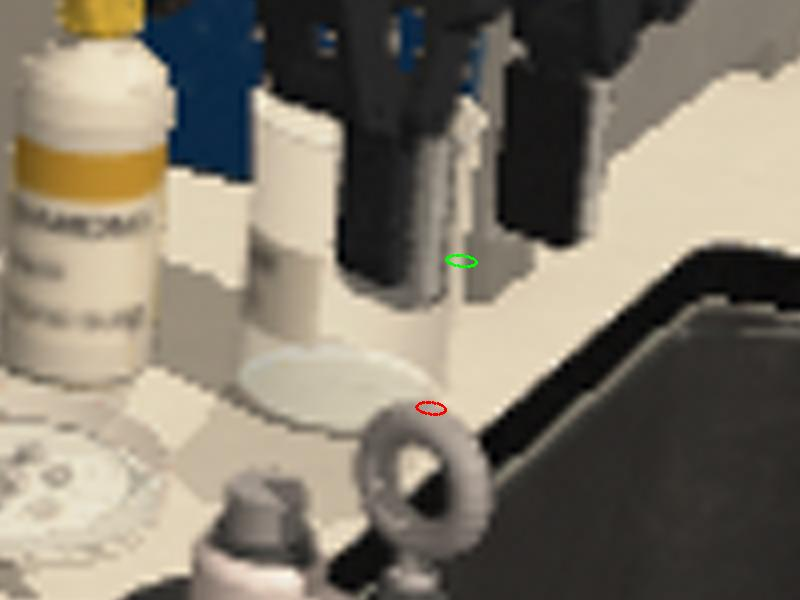

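servo_tool --pt "0 20 2 1 0.03" --pt "0 20 0 0 0" --pt "0 0 0 0 0"

```text
t: 11.3
eef_pos: [476.1, -297.9, 133.9]
eef_rot: [0.577, -0.427, 0.567, 0.405]
wrist_force: [-0.7, -0.5, -0.1]
gripper_width: 42.7
```

```bash
python3 - <<'E'
from ov import *
st()
plan([476,-298.5,112],2.84,0,vmax=30)
ov('s12.png',[],crop=(350,215,100,75))
E
```

```text
t 11.3 p [ 476.1 -297.9  133.9] yaw 2.828 tilt [ 0.03 -0.02 -1.  ] F [-0.7 -0.5 -0.1] w 42.7 q [-0.8  -0.04 -0.27  1.31  0.01 -2.05]
[[0, 22, 0, -1, -0.01]]
end [ 475.8 -298.9  111.9] 2.838
```

View pics/s12.png

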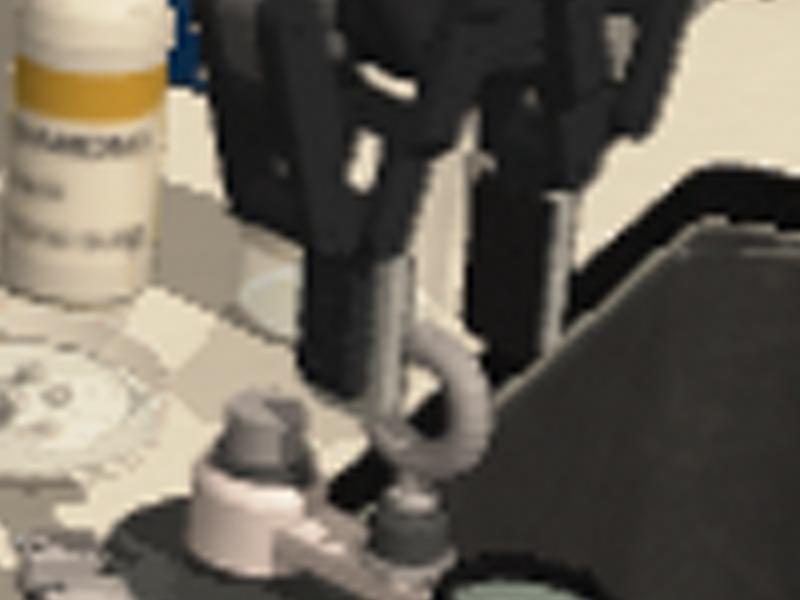

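servo_tool --pt "0 10 0 0 0" --pt "0 11 0 0 0" --pt "-0.35 0 0 0 0" --pt "-0.5 0 0 0 0" --pt "-0.5 0 0 0 0" --newtons 20

```text
t: 11.98
eef_pos: [477.4, -299.1, 113.9]
eef_rot: [0.577, -0.427, 0.567, 0.403]
wrist_force: [-0.0, 0.3, -0.6]
gripper_width: 21.2
```

```bash
python3 - <<'E'
from ov import *
st()
ov('s13.png',[],crop=(360,225,80,60),sc=10)
E
```

```text
t 11.97 p [ 477.4 -299.1  113.9] yaw 2.827 tilt [ 0.03 -0.02 -1.  ] F [-0.   0.3 -0.6] w 21.2 q [-0.8  -0.03 -0.3   1.27  0.01 -2.05]
```

View pics/s13.png

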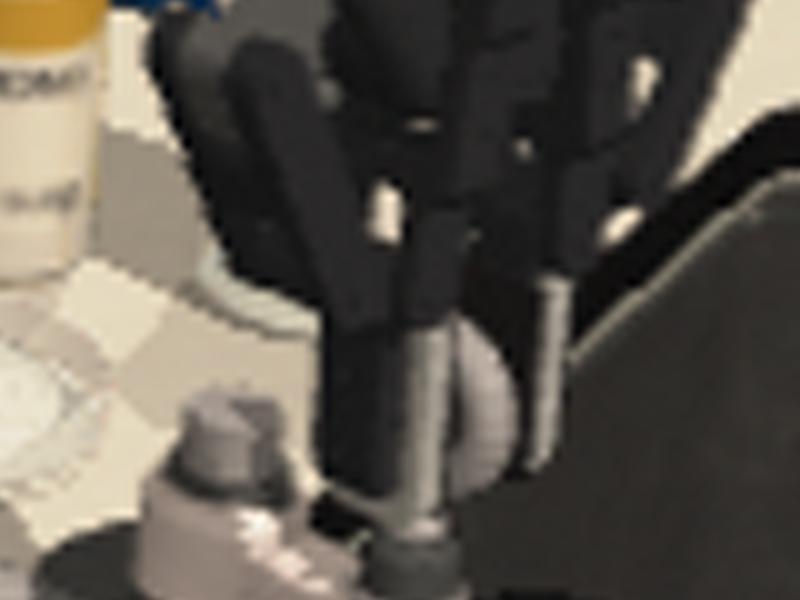

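```bash
python3 - <<'E'
from ov import *
f=robot.grab_frame('scene'); s=robot.read_state(); p=s['eef_pos']; Rt=Rm(s['eef_rot'])
print(Rt)
tip=p+Rt[:,0]*24; print('tipc',tip)
for sg in (1,-1):
    for w in (10.6,-10.6): print(sg,w,proj(f,tip+sg*11*Rt[:,2]+w*Rt[:,1]))
q=at(f,402.65,264.6,103.5); print('ring scene',q)
b=proj(f,q); t=np.array([.955,-.297,0]); r=np.array([-.297,-.955,0]); print('t',proj(f,q+t)-b,'r',proj(f,q+r)-b,'z',proj(f,q+[0,0,1])-b)
E
```

```text
[[ 0.03 -0.95  0.31]
 [-0.02  0.31  0.95]
 [-1.   -0.04 -0.01]]
tipc [ 478.13 -299.59   89.97]
1 10.6 [393.8  271.09]
1 -10.6 [402.15 267.57]
-1 10.6 [403.59 275.86]
-1 -10.6 [411.97 272.19]
ring scene [ 476.71 -298.26  103.5 ]
t [ 0.39 -0.15] r [0.45 0.21] z [ 0.06 -0.53]
```

servo_tool --pt "-0.5 0 1.5 0 0" --pt "-0.62 0 0 0 0" --pt "-0.67 0 0 0 0"

```text
t: 12.45
eef_pos: [476.0, -298.8, 114.3]
eef_rot: [0.577, -0.428, 0.567, 0.403]
wrist_force: [-0.4, 0.5, -0.2]
gripper_width: 14.2
```

```bash
python3 - <<'E'
from ov import *
st(); print(robot.read_state()['moment'])
ov('s14.png',[],crop=(360,225,80,60),sc=10)
E
```

```text
t 12.45 p [ 476.  -298.8  114.3] yaw 2.827 tilt [ 0.03 -0.02 -1.  ] F [-0.4  0.5 -0.2] w 14.2 q [-0.8  -0.03 -0.3   1.27  0.01 -2.05]
[ 0.02  0.09 -0.02]
```

View pics/s14.png

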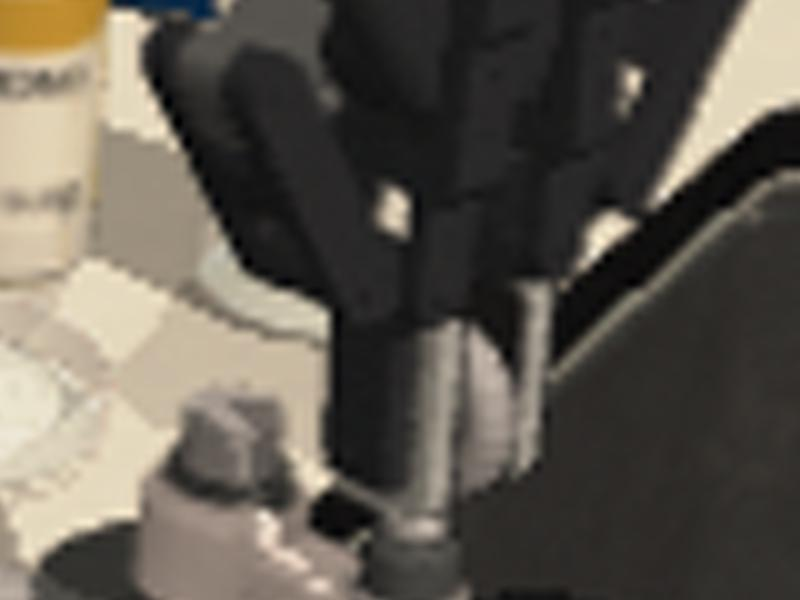

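servo_tool --pt "-0.71 0 0 0 0" --pt "-0.73 0 0 0 0"

```text
t: 12.75
eef_pos: [476.2, -298.9, 114.3]
eef_rot: [0.577, -0.428, 0.567, 0.403]
wrist_force: [1.0, -0.8, -0.1]
gripper_width: 11.3
```

```bash
python3 - <<'E'
from ov import *
st(); print(robot.read_state()['moment'])
E
```

```text
t 12.75 p [ 476.2 -298.9  114.3] yaw 2.827 tilt [ 0.03 -0.02 -1.  ] F [ 1.  -0.8 -0.1] w 11.3 q [-0.8  -0.03 -0.3   1.27  0.01 -2.05]
[-0.05 -0.06 -0.07]
```

servo_tool --pt "-0.76 0 0 0 0" --pt "-0.78 0 0 0 0"

```text
t: 13.0
eef_pos: [476.5, -299.0, 114.4]
eef_rot: [0.577, -0.428, 0.567, 0.403]
wrist_force: [2.0, -0.6, 0.1]
gripper_width: 9.3
```

```bash
python3 - <<'E'
from ov import *
st(); print(robot.read_state()['moment'])
E
```

```text
t 13.0 p [ 476.5 -299.   114.4] yaw 2.827 tilt [ 0.03 -0.02 -1.  ] F [ 2.  -0.6  0.1] w 9.3 q [-0.8  -0.03 -0.3   1.27  0.01 -2.05]
[-0.1  -0.2  -0.03]
```

servo_tool --pt "-1 0 0 0 0" --pt "-1 0 0 0 0" --newtons 60

```text
t: 13.25
eef_pos: [476.4, -299.0, 114.6]
eef_rot: [0.577, -0.428, 0.567, 0.403]
wrist_force: [3.5, -0.8, 0.5]
gripper_width: 7.7
```

servo_tool --pt "-1 -3 0 0 0" --pt "-1 -3 0 0 0"

```text
t: 13.5
eef_pos: [476.1, -298.7, 118.0]
eef_rot: [0.577, -0.427, 0.567, 0.403]
wrist_force: [8.2, -6.0, -13.2]
gripper_width: 7.4
```

```bash
python3 - <<'E'
from ov import *
st(); print(robot.read_state()['moment'])
ov('s15.png',[],crop=(360,225,80,60),sc=10)
E
```

```text
t 13.5 p [ 476.1 -298.7  118. ] yaw 2.827 tilt [ 0.03 -0.02 -1.  ] F [  8.2  -6.  -13.2] w 7.4 q [-0.8  -0.04 -0.3   1.27  0.01 -2.05]
[-0.79 -0.61 -0.09]
```

View pics/s15.png

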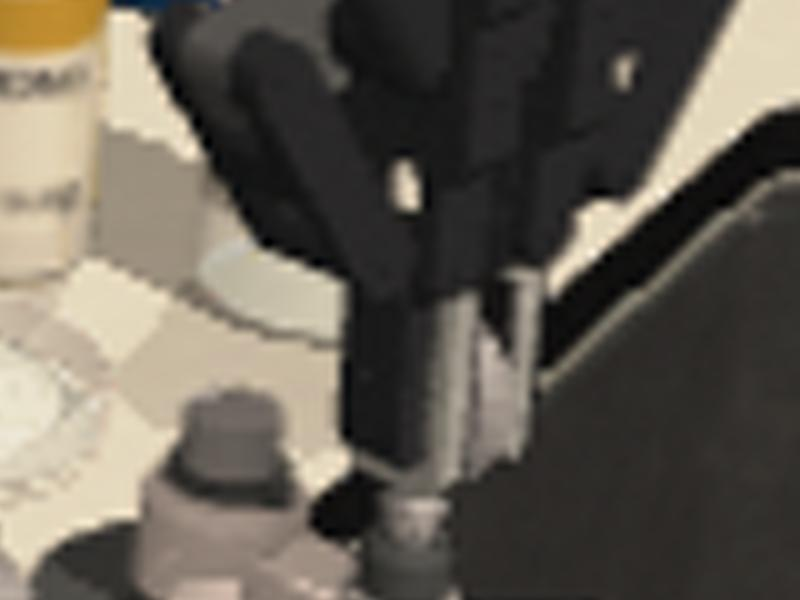

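servo_tool --pt "-1 -3 -0.8 0 0" --pt "-1 -3 -0.3 0 0"

```text
t: 13.8
eef_pos: [475.9, -298.6, 121.1]
eef_rot: [0.577, -0.426, 0.568, 0.404]
wrist_force: [4.0, -4.4, -9.9]
gripper_width: 7.4
```

```bash
python3 - <<'E'
from ov import *
st(); s=robot.read_state(); F=s['wrist_force']; Rt=Rm(s['eef_rot']); print(s['moment'],'F in tool',F@Rt)
E
```

```text
t 13.8 p [ 475.9 -298.6  121.1] yaw 2.826 tilt [ 0.03 -0.02 -1.  ] F [ 4.  -4.4 -9.9] w 7.4 q [-0.8  -0.03 -0.29  1.28  0.01 -2.05]
[-0.48  0.12 -0.18] F in tool [10.12 -4.81 -2.86]
```

servo_tool --pt "-1 -4 -0.6 0 0" --pt "-1 -3 -0.3 0 0"

```text
t: 14.05
eef_pos: [475.5, -298.5, 125.2]
eef_rot: [0.577, -0.425, 0.568, 0.405]
wrist_force: [6.3, -5.1, -10.2]
gripper_width: 7.7
```

```bash
python3 - <<'E'
from ov import *
st(); s=robot.read_state(); F=s['wrist_force']; Rt=Rm(s['eef_rot']); print(s['moment'],'F in tool',F@Rt)
ov('s16.png',[],crop=(360,225,80,60),sc=10)
E
```

```text
t 14.05 p [ 475.5 -298.5  125.2] yaw 2.825 tilt [ 0.03 -0.01 -1.  ] F [  6.3  -5.1 -10.2] w 7.7 q [-0.8  -0.03 -0.28  1.29  0.01 -2.05]
[-0.61 -0.38 -0.3 ] F in tool [10.4  -7.25 -2.84]
```

View pics/s16.png

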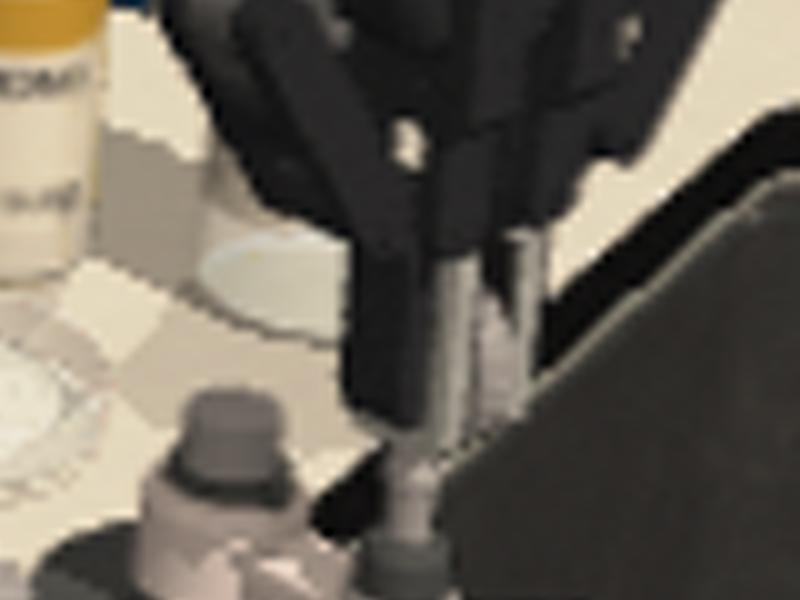

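servo_tool --pt "-1 -0.5 4.5 0.2 0.1" --pt "-1 -0.5 4.5 0.3 0.1"

```text
t: 14.35
eef_pos: [466.9, -294.6, 123.3]
eef_rot: [0.617, -0.362, 0.607, 0.345]
wrist_force: [7.5, -3.9, -10.4]
gripper_width: 7.4
```

```bash
cat > ft.py <<'E'
from plan import *
C=np.array([489.,-258.])
def ft():
    st(); s=robot.read_state(); F=s['wrist_force']; Rt=Rm(s['eef_rot']); g=s['eef_pos']+Rt[:,0]*6; d=g[:2]-C
    print('F tool',np.round(F@Rt,1),'M',np.round(s['moment'],2),'r',np.linalg.norm(d).round(2),'ang',np.arctan2(d[1],d[0]).round(4),'yaw-pi/2.. arm dir by yaw',round(yaw(Rt)+np.pi/2-2*np.pi,4))
if __name__=='__main__': ft()
E
python3 ft.py
```

```text
t 14.35 p [ 466.9 -294.6  123.3] yaw 2.619 tilt [ 0.025 -0.014 -1.   ] F [  7.5  -3.9 -10.4] w 7.4 q [-0.8  -0.06 -0.31  1.29  0.01 -1.85]
F tool [10.7 -8.1  0.4] M [-0.5  -0.59 -0.36] r 42.77 ang -2.1086 yaw-pi/2.. arm dir by yaw -2.0939
```

servo_tool --pt "-1 -2.5 4.5 0.2 0.1" --pt "-1 -1.5 4.5 0.3 0.1" --pt "-1 -1 4.5 0.3 0.1"

```text
t: 14.72
eef_pos: [456.1, -285.7, 124.1]
eef_rot: [0.666, -0.261, 0.653, 0.247]
wrist_force: [7.4, -4.5, -10.0]
gripper_width: 7.7
```

```bash
python3 ft.py
```

```text
t 14.72 p [ 456.1 -285.7  124.1] yaw 2.306 tilt [ 0.025 -0.011 -1.   ] F [  7.4  -4.5 -10. ] w 7.7 q [-0.81 -0.1  -0.35  1.3   0.01 -1.54]
F tool [10.2 -8.1  2.4] M [-0.45 -0.75 -0.33] r 42.95 ang -2.4398 yaw-pi/2.. arm dir by yaw -2.4061
```

servo_tool --pt "-1 2.5 0 0 0" --pt "-0.8 1 0 0 0" --pt "-0.74 0 0 0 0" --pt "-0.72 0 0 0 0" --newtons 20

```text
t: 15.22
eef_pos: [456.0, -285.6, 120.2]
eef_rot: [0.667, -0.26, 0.653, 0.247]
wrist_force: [-0.3, -0.3, -0.2]
gripper_width: 12.0
```

```bash
python3 ft.py; python3 - <<'E'
from ov import *
ov('s17.png',[],crop=(345,225,80,60),sc=10)
E
```

```text
t 15.22 p [ 456.  -285.6  120.2] yaw 2.304 tilt [ 0.025 -0.011 -1.   ] F [-0.3 -0.3 -0.2] w 12.0 q [-0.81 -0.1  -0.35  1.29  0.01 -1.54]
F tool [ 0.2 -0.  -0.5] M [ 0.07  0.04 -0.02] r 42.97 ang -2.4424 yaw-pi/2.. arm dir by yaw -2.4086
```

View pics/s17.png

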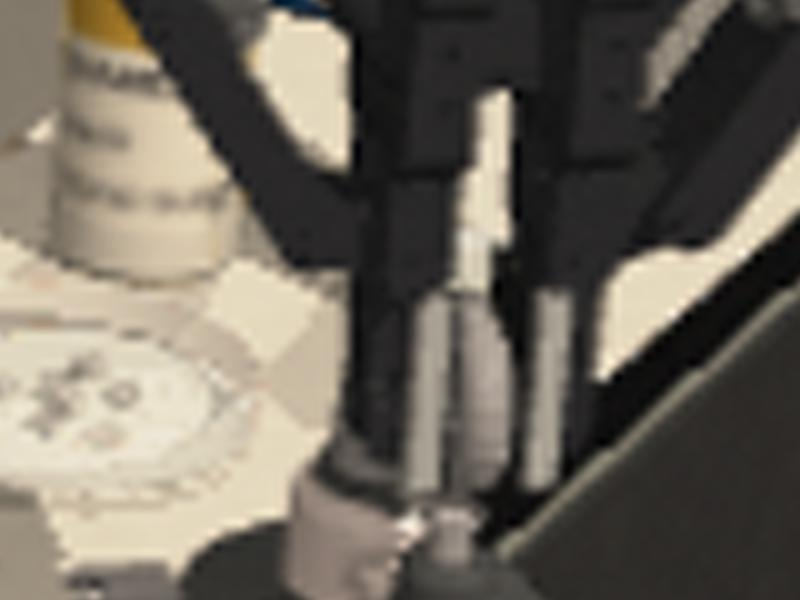

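servo_tool --pt "-0.73 3.5 0 0 0.03" --pt "-0.73 0.5 4.3 0.2 0.1" --pt "-0.73 0 4.3 0.2 0.1"

```text
t: 15.65
eef_pos: [452.4, -280.2, 116.3]
eef_rot: [0.694, -0.18, 0.677, 0.165]
wrist_force: [3.1, -4.8, 0.8]
gripper_width: 11.4
```

```bash
python3 ft.py
```

```text
t 15.65 p [ 452.4 -280.2  116.3] yaw 2.064 tilt [ 0.028 -0.015 -1.   ] F [ 3.1 -4.8  0.8] w 11.4 q [-0.81 -0.12 -0.38  1.28  0.01 -1.3 ]
F tool [-0.6 -5.7  0.5] M [-0.91 -0.64  0.04] r 42.7 ang -2.5936 yaw-pi/2.. arm dir by yaw -2.6487
```

servo_tool --pt "-0.73 0 4.5 0.2 0.06" --pt "-0.73 0 4.5 0.2 0.08"

```text
t: 15.9
eef_pos: [449.4, -273.7, 116.8]
eef_rot: [0.706, -0.13, 0.687, 0.113]
wrist_force: [-0.0, -4.1, 1.3]
gripper_width: 12.0
```

```bash
python3 ft.py
```

```text
t 15.9 p [ 449.4 -273.7  116.8] yaw 1.915 tilt [ 0.029 -0.019 -0.999] F [-0.  -4.1  1.3] w 12.0 q [-0.8  -0.14 -0.4   1.28  0.01 -1.14]
F tool [-1.3 -3.9 -1.4] M [-0.92 -0.04  0.04] r 42.48 ang -2.761 yaw-pi/2.. arm dir by yaw -2.7972
```

servo_tool --pt "-0.73 0 2 0.1 0.02" --pt "-0.73 0 2 0.1 0.03"

```text
t: 16.15
eef_pos: [448.3, -270.8, 116.8]
eef_rot: [0.709, -0.112, 0.69, 0.094]
wrist_force: [0.3, -4.7, 0.1]
gripper_width: 11.7
```

```bash
python3 ft.py; python3 - <<'E'
from ov import *
ov('s18.png',[],crop=(335,235,80,60),sc=10)
E
```

```text
t 16.15 p [ 448.3 -270.8  116.8] yaw 1.862 tilt [ 0.03  -0.021 -0.999] F [ 0.3 -4.7  0.1] w 11.7 q [-0.8  -0.15 -0.41  1.28  0.01 -1.09]
F tool [-0.  -4.6 -1. ] M [-0.84  0.1  -0.03] r 42.57 ang -2.833 yaw-pi/2.. arm dir by yaw -2.8502
```

View pics/s18.png

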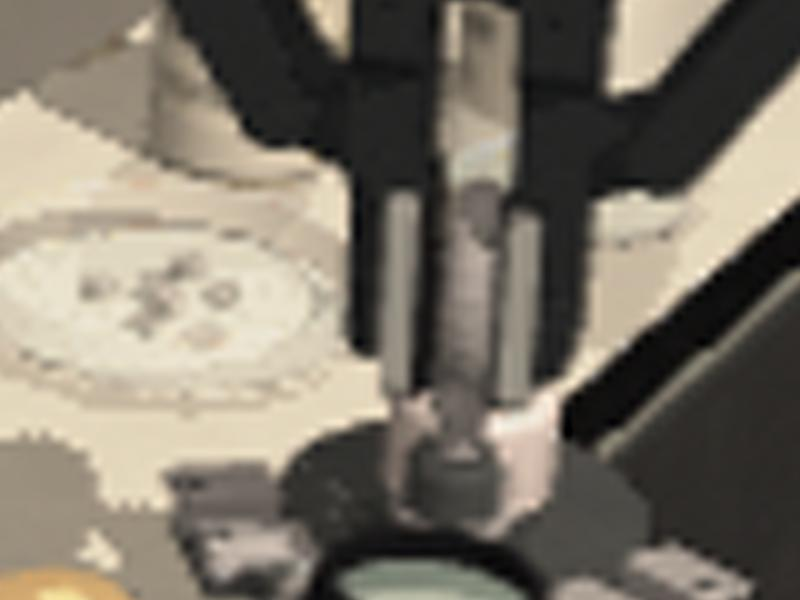

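servo_tool --pt "-0.73 0 1.8 0 0.03" --pt "-0.73 0 1.8 0 0.03"

```text
t: 16.45
eef_pos: [447.2, -267.6, 116.8]
eef_rot: [0.712, -0.089, 0.693, 0.072]
wrist_force: [-0.6, -4.5, -0.0]
gripper_width: 11.7
```

```bash
python3 ft.py
```

```text
t 16.45 p [ 447.2 -267.6  116.8] yaw 1.798 tilt [ 0.03  -0.022 -0.999] F [-0.6 -4.5 -0. ] w 11.7 q [-0.79 -0.16 -0.42  1.28  0.01 -1.02]
F tool [ 0.1 -4.2 -1.6] M [-0.99  0.03  0.07] r 42.72 ang -2.9115 yaw-pi/2.. arm dir by yaw -2.9139
```

servo_tool --pt "-0.73 0 1.6 0.1 0.03" --pt "-0.73 0 1.6 0.1 0.03"

```text
t: 16.7
eef_pos: [446.6, -264.6, 116.6]
eef_rot: [0.714, -0.067, 0.695, 0.05]
wrist_force: [-1.2, -5.3, -0.4]
gripper_width: 11.6
```

```bash
python3 ft.py
```

```text
t 16.7 p [ 446.6 -264.6  116.6] yaw 1.735 tilt [ 0.029 -0.022 -0.999] F [-1.2 -5.3 -0.4] w 11.6 q [-0.79 -0.17 -0.43  1.28  0.   -0.95]
F tool [ 0.5 -5.1 -2.1] M [-0.86  0.2  -0.  ] r 42.77 ang -2.9835 yaw-pi/2.. arm dir by yaw -2.9769
```

Ring ≈1.09 rad; smaller steps now.

servo_tool --pt "-0.73 0 1.4 0.1 0.03" --pt "-0.73 0 1 0 0.02"

```text
t: 16.95
eef_pos: [446.0, -261.2, 116.0]
eef_rot: [0.716, -0.047, 0.696, 0.032]
wrist_force: [0.8, -0.9, 1.4]
gripper_width: 11.7
```

```bash
python3 ft.py; python3 - <<'E'
from ov import *
ov('s19.png',[],crop=(335,235,80,60),sc=10)
E
```

```text
t 16.95 p [ 446.  -261.2  116. ] yaw 1.683 tilt [ 0.028 -0.02  -0.999] F [ 0.8 -0.9  1.4] w 11.7 q [-0.79 -0.17 -0.43  1.28  0.01 -0.9 ]
F tool [-1.4 -1.   0.8] M [-0.18  0.02 -0.04] r 42.93 ang -3.0634 yaw-pi/2.. arm dir by yaw -3.0295
```

View pics/s19.png

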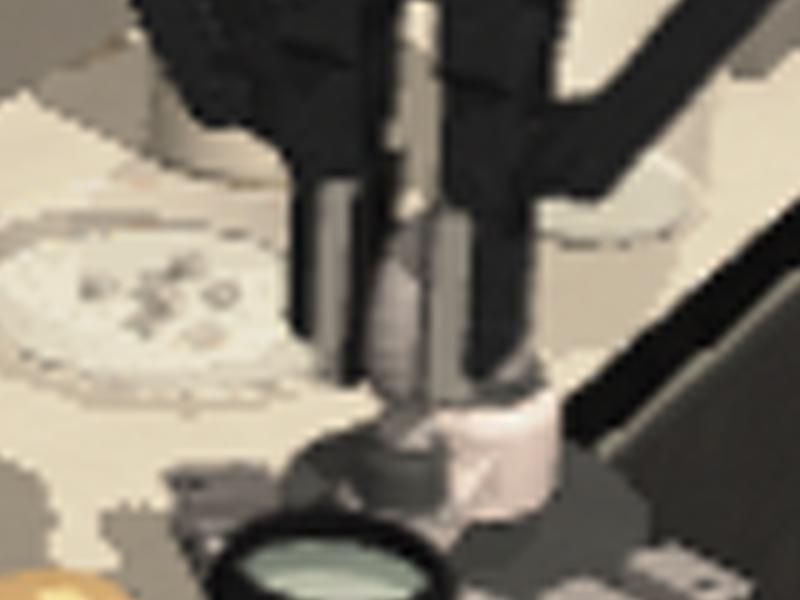

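servo_tool --pt "-0.6 0 0 0 0" --pt "-0.45 0 0 0 0" --pt "-0.45 -10 0 0 0" --pt "-0.45 -25 0 0 0" --pt "-0.45 -30 0 0 0"

```text
t: 17.62
eef_pos: [443.0, -257.7, 181.0]
eef_rot: [0.714, -0.046, 0.697, 0.034]
wrist_force: [-0.6, -1.0, 0.4]
gripper_width: 23.4
```

```bash
python3 ft.py; python3 - <<'E'
from ov import *
from scipy.spatial.transform import Rotation as R
f=ov('s20.png',[],crop=(330,245,100,75),sc=8)
# predicted ring outlines at home / up7, arm angle a
C=np.array([487.8,-258.4])
for a in (1.1,1.13,1.16):
    th=-1.873-a
    for h in (0,7): 
        n=np.array([np.cos(th),np.sin(th),0]); c=np.array([*C,103.5+h])+42*n
        top=c+[0,0,17.5]; bot=c-[0,0,17.5]
        print(a,h,[((proj(f,q)-[330,245]+.5)*8-.5).round(0) for q in (c,top,bot)])
E
```

```text
t 17.62 p [ 443.  -257.7  181. ] yaw 1.684 tilt [ 0.025 -0.015 -1.   ] F [-0.6 -1.   0.4] w 23.4 q [-0.79 -0.2  -0.34  1.41  0.01 -0.9 ]
F tool [-0.4 -1.  -0.7] M [0.04 0.03 0.02] r 45.85 ang 3.1377 yaw-pi/2.. arm dir by yaw -3.0287
1.1 0 [array([381., 169.]), array([388.,  93.]), array([374., 243.])]
1.1 7 [array([384., 139.]), array([391.,  63.]), array([377., 214.])]
1.13 0 [array([375., 168.]), array([383.,  92.]), array([368., 242.])]
1.13 7 [array([378., 138.]), array([385.,  62.]), array([371., 212.])]
1.16 0 [array([370., 166.]), array([377.,  91.]), array([363., 240.])]
1.16 7 [array([373., 136.]), array([380.,  60.]), array([366., 211.])]
```

View pics/s20.png

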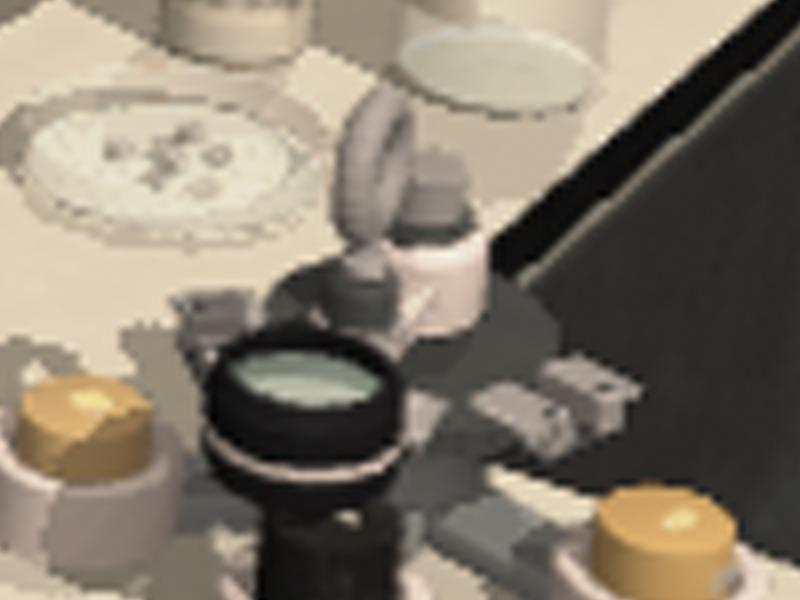

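servo_tool --pt "-0.45 -30 0 0 0" --pt "-0.45 -30 0 0 0" --pt "-0.45 0 40 0 0" --pt "-0.45 0 45 0 0" --pt "-0.45 0 50 0 0" --pt "-0.45 0 50 0 0" --pt "-0.45 0 50 0 0" --pt "-0.45 0 50 0 0" --pt "-0.45 0 50 0 0" --pt "-0.45 0 0 0 0"

```text
t: 18.92
eef_pos: [404.2, 84.0, 247.4]
eef_rot: [0.72, -0.049, 0.692, 0.031]
wrist_force: [-0.1, -0.3, 0.3]
gripper_width: 23.8
```

```bash
python3 - <<'E'
from ov import *
st()
f=ov('s21.png',[],crop=(325,240,110,82),sc=7)
f=ov('t21.png',[],crop=(350,200,110,82),sc=7,cam='top')
E
```

```text
t 18.93 p [404.2  84.  247.4] yaw 1.683 tilt [ 0.04 -0.02 -1.  ] F [-0.1 -0.3  0.3] w 23.8 q [-0.1  -0.53 -0.47  1.59 -0.02 -0.21]
```

View pics/s21.png

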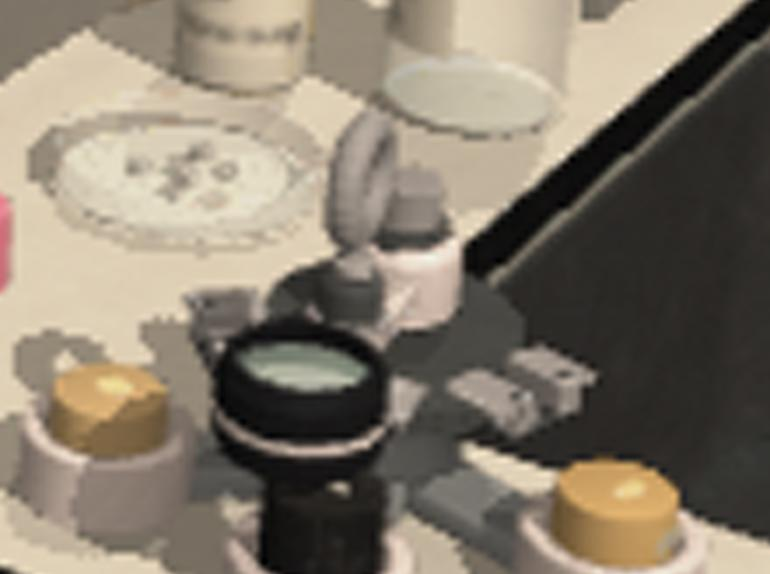

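View pics/t21.png

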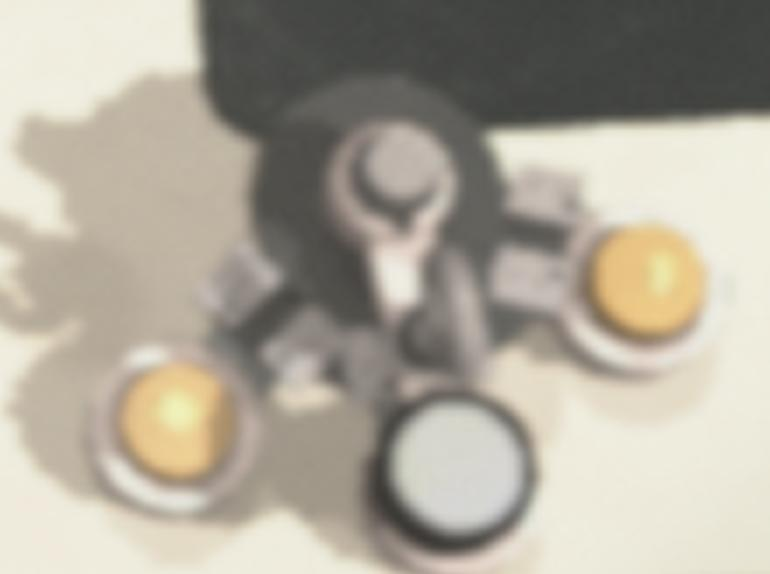

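```bash
python3 - <<'E'
from h import *
print(robot.hand_in())
E
```

```text
the job is handed in; nothing more can be done
None
```

The job is done and handed in at about 19 s of the 56 s allowed. No verdict is reported, so the checks below are my own.

**Specimen:** I took the dark 30 mm cylinder standing near the big specimen. A second dark cylinder near the incubator looked flatter, about 18 mm tall against the specimen's 25 mm, so I left it. I set the specimen upright in the middle cup. It met the floor at the expected height, with a push of about 23 N down and up to 7 N sideways at contact. Afterwards its top sat where a fully seated one should, to within about half a pixel.

**Loupe arm:** I gripped the ring nearly centred, lifted the pin about 10 mm and swung the arm past the first block. I then let the pin down and pushed the ring along with loose fingers at 4–6 N. The pin dropped in at about 1.13 rad. In the pictures the ring's centre matches the pin-home height to about 1 mm, and it is far from the 7 mm-up position.

**Last checks:** After I moved away, both cameras show the loupe over the middle cup and the left and right specimens in their cups. The robot was touching nothing.

**Disagreements and doubts:**
- **Camera offset:** The two cameras disagreed by about 4 mm on where the stand is. I worked from the scene camera, checked against the gripper.
- **Tool tilt:** The tool leaned up to about 2 degrees during the work, which I could not correct.
- **Sideways load:** The ring carried 6–10 N sideways while I lifted the pin.
- **Seating check:** The loupe hides the specimen from the top camera, so its seating was confirmed only in the scene view.

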